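Build the bearing pack into a tilted housing

ROBOT

A 6-joint arm with a two-finger parallel gripper is mounted at the origin on a cart in front of the work surface, level with it; the furniture and walls round the work are solid. World frame = base frame: x ahead of the robot, y to its left, z up, the work surface at z = 0. Lengths are in mm, angles in rad, forces in N, time in s.
With the tool pointing down it reaches from about 350 to 875 mm from the base axis. Payload 4.2 kg.
Tool frame: the origin (TCP) lies midway between the tips of the shut fingers; the grasp point (between the pads) lies 19 mm behind it (arm.grip_point_offset is the z of the grasp point in the tool frame, in mm); z points along the fingers, x is the direction in which the jaws open and shut, and the axes are right-handed (so a half turn about z gives the same grasp; the last joint's range is limited). The gripper opens to 85 mm and grips with 20 to 120 N. Pads are 22 mm wide; open, the fingers measure 114 mm over their backs; the gripper's body (76 mm by 85 mm) begins 54 mm behind the grasp point. The pads swing forward as they close: fully open they stand 13 mm farther back than shut.
Start: joints at [-1.036, 0.385, 0.008, 0, -1.194, -0.259], TCP at [170.214, -601.354, 231.312] pointing down, gripper open.
Joint ranges: [-3.14, 3.14], [-1.21, 2.06], [-1.07, 1.41], [-3.16, 2.05], [-2.99, -0.16], [-3.1, 3.1]. Speed limits (rad/s): [2.79, 2.79, 3.14, 3.14, 3.14, 3.14].

INTERFACE

Orientations are given as a unit quaternion [x, y, z, w].
In Python, from bench import arm gives the robot as it stands.
- The arm moves only by the shell command python3 -m jog 'ROWS'. ROWS is JSON, a list of rows, each an object of numbers: "hand": the finger opening in mm, from 0 to 85.4; "dx", "dy", "dz": the shift along the tool's x, y, z in mm; "rx", "ry", "rz": the turn, a rotation vector about the tool's x, y, z in rad. A call has 1 to 5 rows; each row shifts and turns the commanded pose from where the row before left it, along the tool's axes as they then stand; what a row does not reach is not made up. A row lasts 1/12 s, in which the tool goes at most 41.7 mm and 7.16 degrees, less where a joint would pass 70% of its speed; a pose out of reach is approached as far as the arm can. A call with a gripper value outside its range is refused whole. The fingers move at their own pace and stop on an object; the grip force is fixed at half the most. Time passes only in rows, so rows that do not move let the fingers close. It gives the time, the measured TCP pose, the force and the opening at its end, in the units of the state.
- arm.read_state(): the state, without advancing time (a new reading comes with each control period).
- arm.get_image(name): name is "scene" or "side" or "wrist"; returns a dict with "img" (420x560x3 uint8, red, green, blue), "depth" (420x560 float32, mm along the optical axis (not along the pixel's ray), 0 where there is no reading), "intrinsics" (3x3 intrinsics, pixels), "R" (3x3) and "t" (3): a world point X has camera coordinates R X + t; the wrist camera has in their place "T_tool_cam" (4x4, takes a point from camera to tool coordinates, whose origin is the TCP and whose axes are the tool frame's). Camera axes: x right, y down, z forward; pixel columns grow to the right and rows downward; lengths in mm; the calibration is good to about 2 mm. A picture is of the moment at which its call begins: read the wrist's pose just before it.
- arm.job_done(): hands the job in, once; it reports no verdict.
The state is a dict: "clock": time; "joints": joint angles; "joint_vel": joint speeds; "joint_efforts": joint torques, N m; "position": TCP position; "ee_rot": TCP orientation; "contact_force": force on the tool from outside, world axes, zero at the start; "wrist_torque": the same for the moment, N m; "gripper_width": finger opening in mm.
Only numpy, scipy, OpenCV 4.12 (cv2) and the standard library are available. Lean on these libraries where they do the work, as an engineer would, in place of code of your own. Each camera call takes 0.05 s, during which the arm holds its last target.

TASK

A bearing housing of the insole trimming machine is clamped, tilted, in the assembly stand. Fit its pack into the bore in this order: first the plain spacer ring down on the shoulder at the bottom, then the ball bearing on top of it, and last the flanged cover, hub outwards, so that each is fully home and the cover's flange lies flush on the housing's face. Leave the stand's tilt and the round cutting die, which is not part of the pack, as they are.

Things in the scene. Friction and masses are not known exactly. Their poses are not given: they have to be found in the camera images.
- bore_mouth (a point): Centre of the bore's mouth in the flat front face of the grey round housing (flange 100 mm across), about 0.10 m above the table. z points out of the bore along its axis, 21 to 29 degrees from vertical; it leans towards this frame's -x, roughly to the robot. y is level. Bore 54.5 mm across, 2.5 mm lead-in chamfer. Nothing stands above the face.
- shoulder (a point): Centre of the flat shoulder ring at the bottom of the bore, on which the spacer lies; 39.5 mm below the mouth along the axis, same axes as the mouth. It has a 36 mm through hole. The oiled rings slide down the tilted bore by their own weight once their lower part has entered.
- stand_foot (a point): Centre of the underside of the dark steel stand, on the table; base plate 116 x 146 x 12 mm. Its two upright cheeks, 58 mm either side (y) and 99 mm high, hold the housing's trunnions 78 mm above the table; a short black ball lever hangs outside the left (+y) cheek, 95 mm from the centre at most. All stay below the housing's face.
- housing (a joint): Tilt of the housing in its stand, rad; 0 is bore straight up, grows as the mouth leans to the stand's -x; starts at 0.37 to 0.50. Clamped by stiff friction (15 N m): leave it as it is.
- spacer_center (a point): Centre, half-way up, of the plain steel spacer ring: outside 52 mm, hole 40 mm, 16 mm high, about 0.1 kg, smooth, no balls; lies flat on the table, z axis up. Home on the shoulder its centre is 31.5 mm below the mouth along the bore.
- bearing_center (a point): Centre, half-way up, of the steel ball bearing: outside 52 mm, bore 25 mm, 18 mm high, about 0.15 kg, two races with the balls visible between them; either face may go first; lies flat on the table, z axis up. Home on the spacer its centre is 14.5 mm below the mouth along the bore.
- cover_center (a point): Centre, half-way up, of the steel cover, 28 mm high, 0.16 kg: at the bottom a spigot 52 mm across, 4 mm high (enters the bore), then the flange 68 mm across, 7 mm thick, on top the hub 36 mm across, 17 mm high, where it is gripped. Lies spigot down, z up; any turn about z is right. Flush, its centre is 10 mm outside the mouth. 1.5 mm end play is left under it.
- die_round: Round thin-walled steel cutting die, 40 x 42 mm and 35 mm high, standing on the table; origin under its centre. Does not belong to the pack: leave it standing.

How it is judged (in metres and radians):
On the way, in this order (a step that is already met when the one before it is completed fails the run):
1. the spacer ring lies home on the shoulder at the bottom of the bore (z of spacer_center in the frame of bore_mouth between -0.0335 and -0.029 m and x of spacer_center in the frame of bore_mouth between -0.003 and 0.003 m and y of spacer_center in the frame of bore_mouth between -0.003 and 0.003 m and angle between the z axis of spacer_center and the z axis of bore_mouth, either way round below 0.09 rad), for 0.2 s.
2. the ball bearing lies home in the bore on the spacer ring (all of step 1 and z of bearing_center in the frame of bore_mouth between -0.0165 and -0.012 m and x of bearing_center in the frame of bore_mouth between -0.003 and 0.003 m and y of bearing_center in the frame of bore_mouth between -0.003 and 0.003 m and angle between the z axis of bearing_center and the z axis of bore_mouth, either way round below 0.09 rad), for 0.2 s.
3. the cover's flange lies flush on the housing's face, hub outwards (all of step 2 and z of cover_center in the frame of bore_mouth between 0.0085 and 0.012 m and x of cover_center in the frame of bore_mouth between -0.003 and 0.003 m and y of cover_center in the frame of bore_mouth between -0.003 and 0.003 m and angle between the z axis of cover_center and the z axis of bore_mouth, either way round below 0.09 rad), for 0.2 s.
At the end, for the whole second after the job is handed in: Spacer at the bottom of the bore, bearing on it, both within 2.5 mm of their seats along the bore; the cover on top, hub outwards, its flange on the face to within 2 mm; all centred to 3 mm, square to the bore to 5 degrees, released and at rest (all of step 3 and linear speed of each of spacer, bearing, cover below 0.02 m/s); the robot touches nothing.
It fails at once if the round die is moved by more than 30 mm or tipped (distance of die_round from where it was at the start of the episode above 0.03 m or angle between die_round's own z axis and vertical above 0.5 rad).
It fails at once if the housing is forced round in its stand by more than about 5 degrees (distance of bore_mouth from where it was at the start of the episode above 0.003 m).
It also fails if it takes over 67 s, if anything falls off the work surface, if the arm or the gripper's body presses on something with over 40 N, if the wrist force passes 120 N, or if a joint passes its speed limit or range.

## Working session

There is one attempt and no reset: what is moved stays moved. The work goes in short steps, Python scripts to look and compute and a shell command to move; the robot and the scene stay as the last step left them, time stands still between calls to the robot, and variables do not carry over. Pictures are saved under pics/ and viewed, and the job is handed in when it is done.

```bash
ls -la; mkdir -p pics; python3 - <<'E'
from bench import arm
import cv2,numpy as np
print(arm.read_state(), arm.grip_point_offset)
for n in ["scene","side","wrist"]:
    d=arm.get_image(n)
    cv2.imwrite(f"pics/{n}0.png",cv2.cvtColor(d["img"],cv2.COLOR_RGB2BGR))
    np.savez(f"pics/{n}0.npz",**{k:v for k,v in d.items()})
    print(n,d["intrinsics"].tolist(),(d["depth"]>0).mean())
    for k in d:
        if k in("R","t","T_tool_cam"):print(k,np.array(d[k]).round(3).tolist())
E
```

```text
total 12
drwxr-xr-x  3 agent agent 4096 Dec  6 15:30 .
drwxr-xr-x 23 root  root  4096 Dec  6 15:30 ..
drwxr-xr-x  2 agent agent 4096 Dec  6 15:30 pics
{'clock': 0.0, 'joints': array([-1.03640929e+00,  3.85567733e-01,  6.62589247e-03, -4.94808312e-04,
       -1.19405094e+00, -2.58567961e-01]), 'joint_vel': array([ 1.23881082e-03, -1.75211493e-05,  2.06572771e-05,  7.60768731e-04,
       -8.97186670e-04, -1.84303060e-03]), 'joint_efforts': array([-5.98791048e-04, -3.92291451e+01,  1.88400561e+01,  4.18602616e+00,
       -4.52146094e-03, -1.64718841e-05]), 'position': array([ 170.04092073, -600.80267251,  230.21551868]), 'ee_rot': array([ 6.03257652e-01,  7.97545576e-01,  6.29216402e-04, -9.29014631e-04]), 'contact_force': array([ 0.77688146,  0.13556135, -0.27033798]), 'wrist_torque': array([ 0.02588848, -0.02569625,  0.00342137]), 'gripper_width': 85.90316883755416} -18.700000000000003
scene [[409.4505411361913, 0.0, 283.4360991622598], [0.0, 409.4505411361913, 207.46876296757944], [0.0, 0.0, 1.0]] 0.996016156462585
R [[-0.55, -0.835, 0.002], [-0.613, 0.402, -0.68], [0.567, -0.376, -0.733]]
t [396.842, 298.083, 714.558]
side [[511.42206758633597, 0.0, 286.423875596921], [0.0, 511.42206758633597, 213.1279660804075], [0.0, 0.0, 1.0]] 0.9959098639455782
R [[-0.916, -0.401, 0.007], [-0.223, 0.495, -0.84], [0.333, -0.771, -0.543]]
t [550.161, 112.118, 984.443]
wrist [[352.87058432796067, 0.0, 281.6374551402559], [0.0, 352.87058432796067, 207.0731136753526], [0.0, 0.0, 1.0]] 0.9961309523809524
T_tool_cam [[1.0, 0.0, 0.001, 1.125], [-0.001, 0.957, 0.289, -72.275], [-0.001, -0.289, 0.957, -143.123], [0.0, 0.0, 0.0, 1.0]]
```

View pics/scene0.png

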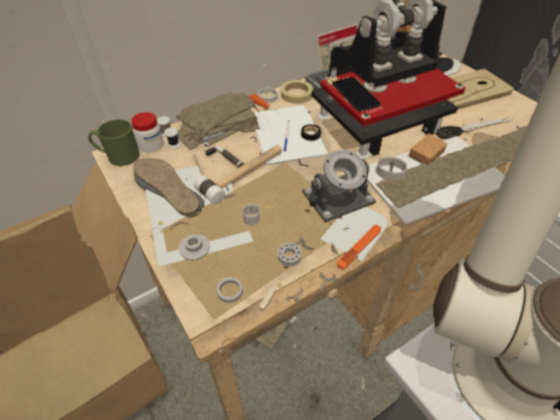

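View pics/side0.png

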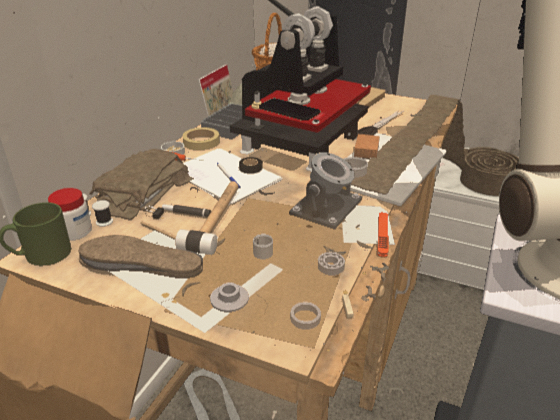

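View pics/wrist0.png

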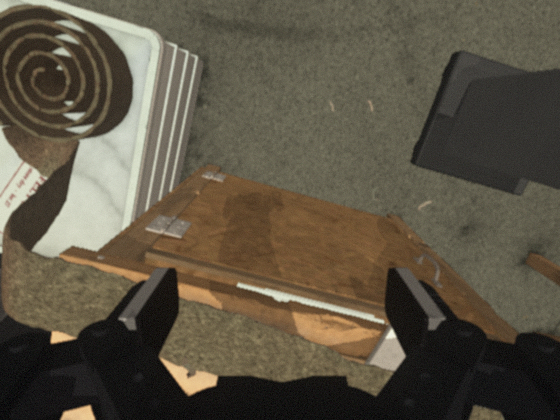

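The scene view shows the spacer at (230,290), bearing (290,254), cover (194,245), die (251,214) and housing (343,172). The side view shows the spacer (305,315), bearing (331,262), cover (230,295), die (263,246) and housing mouth (331,170).

```bash
cat > h.py <<'E'
import numpy as np
def load(f): return dict(np.load(f))
def cloud(d,Twc=None):
    D=d["depth"];K=d["intrinsics"];v,u=np.mgrid[:D.shape[0],:D.shape[1]]
    P=np.stack([(u-K[0,2])/K[0,0]*D,(v-K[1,2])/K[1,1]*D,D],-1)
    if Twc is None: W=(P-d["t"])@d["R"]
    else: W=P@Twc[:3,:3].T+Twc[:3,3]
    W[D<=0]=np.nan
    return W
E
python3 - <<'E'
from h import *
pts={"scene":dict(spacer=(230,290),bearing=(290,254),cover=(194,245),die=(251,214),mouth=(343,172)),
"side":dict(spacer=(305,315),bearing=(331,262),cover=(230,295),die=(263,246),mouth=(331,170))}
for n in pts:
    d=load(f"pics/{n}0.npz");W=cloud(d)
    for k,(u,v) in pts[n].items():
        r=30 if k!="mouth" else 40
        w=W[v-r:v+r,u-r:u+r].reshape(-1,3)
        c=W[v,u]
        w=w[np.hypot(*(w-c)[:,:2].T)<70]
        t=np.median(w[w[:,2]<4,2]) if (w[:,2]<4).any() else 0
        print(n,k,c.round(0),"table",t.round(1), "top",np.nanpercentile(w[:,2],[90,97,99]).round(1))
        if k!="mouth":
            h=dict(spacer=16,bearing=18,cover=11,die=35)[k]
            s=w[np.abs(w[:,2]-h-t)<3.0]
            print("   mean",s.mean(0).round(1),"ctr box",((s.min(0)+s.max(0))/2).round(1),np.ptp(s,axis=0).round(1))
E
```

```text
scene spacer [428. 324.  -3.] table -0.7 top [ 4.6 15.3 16.4]
   mean [421.2 327.9  15. ] ctr box [422.7 327.5  15.2] [52.  51.3  5.5]
scene bearing [433. 172.   0.] table -0.7 top [13.6 17.1 18.3]
   mean [427.8 177.7  16.6] ctr box [429.1 177.8  17.1] [51.2 51.8  5.5]
scene cover [572. 337.  -1.] table -0.5 top [11.9 26.7 28.2]
   mean [554.3 343.1  10.4] ctr box [560.9 340.8  10.5] [69.2 67.4  5.8]
scene die [582. 184.   0.] table -0.5 top [14.1 29.1 32.1]
   mean [566.4 190.7  32.6] ctr box [566.  191.7  33.4] [41.3 38.5  3.8]
scene mouth [580. -96.  -3.] table -1.4 top [112.1 119.9 121.5]
side spacer [426. 320.  -0.] table 0.1 top [10.6 16.1 17.2]
   mean [421.6 330.6  15.7] ctr box [421.9 329.7  15.8] [51.3 52.8  5.3]
side bearing [433. 165.   2.] table 0.2 top [15.8 18.2 19.3]
   mean [428.7 180.9  17.5] ctr box [428.8 180.8  18.1] [51.4 52.   5.7]
side cover [551. 356.  29.] table 0.4 top [19.4 27.9 29. ]
   mean [556.5 349.9  11.1] ctr box [560.5 342.3  11.4] [69.  68.5  5.9]
side die [558. 211.  34.] table 0.4 top [22.5 31.6 33.4]
   mean [566.7 193.3  33.5] ctr box [567.4 193.   34. ] [39.6 40.6  3.2]
side mouth [514. -50.  83.] table 0.2 top [116. 121. 123.]
```

```bash
cat > face.py <<'E'
from h import *
from scipy.optimize import least_squares
def face(W,approx,R=110,verbose=True,seed=0):
    w=W.reshape(-1,3);w=w[np.isfinite(w[:,0])]
    w=w[(np.hypot(*(w[:,:2]-approx[:2]).T)<R)&(w[:,2]>60)&(w[:,2]<135)]
    rng=np.random.default_rng(seed);best=0
    for _ in range(3000):
        a=w[rng.integers(len(w),size=3)];n=np.cross(a[1]-a[0],a[2]-a[0]);l=np.linalg.norm(n)
        if l<1:continue
        n/=l;n*=np.sign(n[2]);t=np.degrees(np.arccos(n[2]))
        if not 17<t<33: continue
        i=np.abs((w-a[0])@n)<1.5
        if i.sum()>best:best=i.sum();bi=i
    for _ in range(5):
        c=w[bi].mean(0);U=np.linalg.svd(w[bi]-c,full_matrices=False)[2];n=U[2]*np.sign(U[2,2]);bi=np.abs((w-c)@n)<1.5
    q=w[bi]
    # axes: y level, z=n
    y=np.cross([0,0,1],-np.array([n[0],n[1],0]));  # placeholder
    xx=-np.array([n[0],n[1],0]);xx/=np.linalg.norm(xx)  # frame -x lean
    y=np.cross([0,0,1],xx);x=np.cross(y,n)
    p=np.stack([(q-c)@x,(q-c)@y],1)
    p0=p.copy()
    # outer circle R50: extreme points per angular bin ; inner 
    ctr=(p.min(0)+p.max(0))/2
    for it in range(6):
        r=np.hypot(*(p-ctr).T);a=np.arctan2(*(p-ctr)[:,::-1].T)
        b=((a+np.pi)/(2*np.pi)*36).astype(int)
        ro=[];ri=[]
        for k in range(36):
            s=np.where((b==k)&(r<56)&(r>24))[0]
            if len(s)>3: ro.append(p[s[np.argmax(r[s])]]);ri.append(p[s[np.argmin(r[s])]])
        ro=np.array(ro);ri=np.array(ri)
        fit=lambda P:least_squares(lambda z:np.hypot(P[:,0]-z[0],P[:,1]-z[1])-z[2],[*ctr,40],loss="soft_l1",f_scale=1).x
        fo,fi=fit(ro),fit(ri);ctr=fo[:2]
    C=lambda f:c+f[0]*x+f[1]*y
    print("n",n.round(4),"tilt",np.degrees(np.arccos(n[2])).round(2),"az",np.degrees(np.arctan2(xx[1],xx[0])).round(2),"N",len(q),"rms",((q-c)@n).std().round(2))
    print("outer",C(fo).round(1),fo[2].round(1),"inner",C(fi).round(1),fi[2].round(1))
    return n,C(fo),C(fi),x,y
if __name__=="__main__":
    for n in ["scene","side"]:
        W=cloud(load(f"pics/{n}0.npz"))
        uv=(172,345) if n=="scene" else (170,331)
        w=W[uv[0]-40:uv[0]+40,uv[1]-40:uv[1]+40].reshape(-1,3); w=w[(w[:,2]>80)&(w[:,2]<130)];a=np.median(w,0);print(a)
        face(W,a)
E
python3 face.py
```

```text
[509.56817037 -26.01730566  96.42867142]
n [-0.3828  0.0467  0.9226] tilt 22.68 az -6.95 N 631 rms 0.76
outer [499.5 -21.6 104.5] 49.1 inner [499.5 -21.3 104.5] 28.5
[524.40722491 -44.16921883  90.67057617]
n [-0.3817  0.0432  0.9233] tilt 22.59 az -6.46 N 510 rms 0.79
outer [500.  -19.5 105.9] 49.3 inner [499.8 -19.4 105.8] 29.5
```

```bash
python3 - <<'E'
from h import *
ws=np.concatenate([cloud(load(f"pics/{n}0.npz")).reshape(-1,3) for n in("scene","side")])
ws=ws[np.isfinite(ws[:,0])]
for x in range(150,900,50):
    r=[]
    for y in range(-700,450,50):
        s=ws[(ws[:,0]>=x)&(ws[:,0]<x+50)&(ws[:,1]>=y)&(ws[:,1]<y+50)]
        r.append("%4d"%np.percentile(s[:,2],99) if len(s)>3 else "   .")
    print(x,*r)
print("y",*["%4d"%y for y in range(-700,450,50)])
E
cat > plan.py <<'E'
import numpy as np,sys
from scipy.spatial.transform import Rotation as Rn
from bench import arm
def Rtool(yaw,tilt=0): # yaw deg of tool x ; tilt deg: tool z leans along tool y
    a=np.radians(yaw);x=np.array([np.cos(a),np.sin(a),0]);z=np.array([0,0,-1.]);y=np.cross(z,x)
    return Rn.from_matrix(np.stack([x,y,z],1))*Rn.from_rotvec([-np.radians(tilt),0,0])
def go(pos,yaw,tilt=0):
    s=arm.read_state();R=Rn.from_quat(s["ee_rot"]);p=s["position"]
    T=Rtool(yaw,tilt)
    print("clk",round(s["clock"],2),"p",p.round(1),"d_tool",R.inv().apply(np.array(pos)-p).round(1),"d_target",T.inv().apply(np.array(pos)-p).round(1),
      "rot",(R.inv()*T).as_rotvec().round(4),"w",round(s["gripper_width"],1),"F",s["contact_force"].round(1),"q",s["joints"].round(2))
if __name__=="__main__":
    a=[float(v) for v in sys.argv[1:]];go(a[:3],a[3],a[4] if len(a)>4 else 0)
E
python3 -c "
from plan import *
print(Rtool(83.3,22.6).as_matrix().round(3))"
python3 plan.py 480 -80 260 83.3
```

```text
150  342  333  376 -778 -780 -780 -781 -780 -781 -780 -683 -683 -688  490  438  211    .    .    .    .    .    .    .
200 -778 -781  377 -781 -779 -780 -780 -779 -780 -780 -781 -781 -780  490 -780 -782    .    .    .    .    .    .    .
250 -780 -779 -779 -779 -780 -781 -778 -779 -781 -779 -780 -780 -779 -780 -781 -779 -782 -783    .    .    .    .    .
300    8    4    1    2    2   11   12   12   12   11   11    4    0    0    1   13   12    4    4    5    1    1    0
350   10    8    9   10   14   17   17   17   15   14   15   14   10   13   13   13   11    2    1   12   15    1    1
400   12   10    9   11   16   18   19   19   18   18   17   18   11    2    2    3    5   19   17    2   17   16    1
450    8   11   11    5   14   16   41   42   42   40   39   18  107  101  103   34    4   18    2    2    2    2    1
500    3    9   12   13  141  141   42   43   41   41   39   11  119  123  118   86    2   31    9    2   28   23    1
550   23   22    2    3  148  144  143  143  143  144  147  144   12   13   18    2    3   33   33    2   29   28    2
600   25   24   24    0  144 
[... 360 characters left out ...]
3    .  372  153  227  182   26   25   14    8    6   19    2   10   30   29   27    2
800   18    .    .    .    .    .  199  371  200  214   84    8   15    8    7    2   18   15    9   30   30   29    2
850    .    .    .    .    .    .    .    .   36    8   13    8   15   58   61   62   58   61    9   28   30   29    1
y -700 -650 -600 -550 -500 -450 -400 -350 -300 -250 -200 -150 -100  -50    0   50  100  150  200  250  300  350  400
[[ 0.117  0.917  0.382]
 [ 0.993 -0.108 -0.045]
 [-0.     0.384 -0.923]]
clk 0.15 p [ 170.1 -601.   230.5] d_tool [417.  440.  -28.9] d_target [553.6 247.  -29.5] rot [-0.0005 -0.0016  0.3926] w 85.0 F [-0.3  0.1  0.1] q [-1.04  0.39  0.01 -0.   -1.19 -0.26]
```

```bash
python3 -m jog '[{"dx":28,"dy":28,"dz":-4},{"dx":28,"dy":28,"dz":-4},{"dx":28,"dy":28,"dz":-4},{"dx":28,"dy":28,"dz":-4},{"dx":28,"dy":28,"dz":-4}]'
python3 -m jog '[{"dx":28,"dy":28},{"dx":28,"dy":28},{"dx":28,"dy":28},{"dx":28,"dy":28},{"dx":28,"dy":28}]'
python3 plan.py 410 200 200 90
```

```text
clk 0.15 p [ 170.1 -601.   230.5] d_tool [705.4 448.9  31.6] d_target [801.  239.9  30.5] rot [-0.0004 -0.0016  0.2757] w 85.0 F [-0.3  0.1  0.1] q [-1.04  0.39  0.01 -0.   -1.19 -0.26]$[0]: bad value
$[0]: bad value
```

```bash
python3 -m jog --help; python3 -m jog '[{"hand":85,"dx":28,"dy":28,"dz":-4,"rx":0,"ry":0,"rz":0}]'
```

```text
clock: 0.23
position: [187.7, -569.4, 232.7]
ee_rot: [0.605, 0.796, -0.0, -0.001]
contact_force: [2.6, 0.1, 0.3]
gripper_width: 84.9invalid input: not JSON, or not a number
```

```bash
python3 -m jog '[{"hand":85,"dx":28,"dy":28,"dz":-4},{"hand":85,"dx":28,"dy":28,"dz":-4},{"hand":85,"dx":28,"dy":28,"dz":-4},{"hand":85,"dx":28,"dy":28,"dz":0},{"hand":85,"dx":28,"dy":28,"dz":0}]'
```

```text
$[0]: bad value
```

```bash
python3 plan.py 410 200 200 90
```

```text
clk 0.23 p [ 187.7 -569.4  232.7] d_tool [681.9 420.   33.5] d_target [769.4 222.3  32.7] rot [-0.0021 -0.002   0.2706] w 84.9 F [2.6 0.1 0.3] q [-0.98  0.34 -0.05  0.   -1.18 -0.32]
```

```bash
python3 -m jog '[{"hand":85,"dx":28,"dy":28,"dz":-4,"rx":0,"ry":0,"rz":0},{"hand":85,"dx":28,"dy":28,"dz":-4,"rx":0,"ry":0,"rz":0},{"hand":85,"dx":28,"dy":28,"dz":0,"rx":0,"ry":0,"rz":0},{"hand":85,"dx":28,"dy":28,"dz":0,"rx":0,"ry":0,"rz":0},{"hand":85,"dx":28,"dy":28,"dz":0,"rx":0,"ry":0,"rz":0}]'
python3 -m jog '[{"hand":85,"dx":29,"dy":28,"dz":0,"rx":0,"ry":0,"rz":0},{"hand":85,"dx":29,"dy":28,"dz":0,"rx":0,"ry":0,"rz":0},{"hand":85,"dx":34,"dy":20,"dz":0,"rx":0,"ry":0,"rz":0.09},{"hand":85,"dx":37,"dy":12,"dz":0,"rx":0,"ry":0,"rz":0.09},{"hand":85,"dx":39,"dy":5,"dz":0,"rx":0,"ry":0,"rz":0.09}]'
python3 plan.py 420 200 200 90
```

```text
clock: 0.65
position: [286.4, -392.2, 243.2]
ee_rot: [0.603, 0.797, 0.0, -0.0]
contact_force: [1.1, -0.6, 0.9]
gripper_width: 85.0
clock: 1.07
position: [340.7, -207.7, 243.1]
ee_rot: [0.704, 0.71, -0.0, -0.0]
contact_force: [1.6, 1.0, 0.4]
gripper_width: 85.0
clk 1.07 p [ 340.7 -207.7  243.1] d_tool [407.1  82.6  43.2] d_target [407.7  79.3  43.1] rot [-0.0001 -0.0001  0.008 ] w 85.0 F [1.6 1.  0.4] q [-0.14 -0.02 -0.48 -0.   -1.12 -1.43]
```

```bash
python3 -m jog '[{"hand":85,"dx":40,"dy":8,"dz":0,"rx":0,"ry":0,"rz":0},{"hand":85,"dx":40,"dy":8,"dz":0,"rx":0,"ry":0,"rz":0},{"hand":85,"dx":40,"dy":8,"dz":0,"rx":0,"ry":0,"rz":0},{"hand":85,"dx":40,"dy":8,"dz":0,"rx":0,"ry":0,"rz":0},{"hand":85,"dx":40,"dy":8,"dz":0,"rx":0,"ry":0,"rz":0}]'
python3 -m jog '[{"hand":85,"dx":38,"dy":8,"dz":10,"rx":0,"ry":0,"rz":0},{"hand":85,"dx":38,"dy":8,"dz":10,"rx":0,"ry":0,"rz":0},{"hand":85,"dx":38,"dy":8,"dz":10,"rx":0,"ry":0,"rz":0},{"hand":85,"dx":38,"dy":8,"dz":10,"rx":0,"ry":0,"rz":0},{"hand":85,"dx":38,"dy":8,"dz":10,"rx":0,"ry":0,"rz":0}]'
python3 -m jog '[{"hand":85,"dx":32,"dy":0,"dz":20,"rx":0,"ry":0,"rz":0},{"hand":85,"dx":32,"dy":0,"dz":20,"rx":0,"ry":0,"rz":0},{"hand":85,"dx":0,"dy":0,"dz":0,"rx":0,"ry":0,"rz":0}]'
cat > wr.py <<'E'
import sys
from plan import *
from h import *
import cv2
def wrist(name):
    s=arm.read_state();d=arm.get_image("wrist")
    T=np.eye(4);T[:3,:3]=Rn.from_quat(s["ee_rot"]).as_matrix();T[:3,3]=s["position"]
    T=T@d["T_tool_cam"];np.savez(f"pics/{name}.npz",T=T,**d)
    cv2.imwrite(f"pics/{name}.png",cv2.cvtColor(d["img"],cv2.COLOR_RGB2BGR))
    return d,T
if __name__=="__main__": wrist(sys.argv[1])
E
python3 wr.py w1;python3 plan.py 422 328 60 90
```

```text
clock: 1.48
position: [377.4, -7.1, 243.6]
ee_rot: [0.703, 0.711, 0.001, 0.0]
contact_force: [1.1, 0.2, 0.2]
gripper_width: 85.4
clock: 1.9
position: [415.2, 183.4, 192.9]
ee_rot: [0.703, 0.712, 0.0, -0.0]
contact_force: [0.7, -0.1, -0.7]
gripper_width: 85.2
clock: 2.15
position: [413.6, 248.5, 149.4]
ee_rot: [0.702, 0.713, -0.003, -0.0]
contact_force: [0.4, -0.4, -0.0]
gripper_width: 84.9
clk 2.2 p [413.8 246.7 150.9] d_tool [81.5  9.8 90.5] d_target [81.3  8.2 90.9] rot [-0.0036  0.0037  0.0152] w 85.0 F [-0.6  0.  -0.4] q [ 0.88  0.23 -0.45 -0.   -0.9  -2.43]
```

View pics/w1.png

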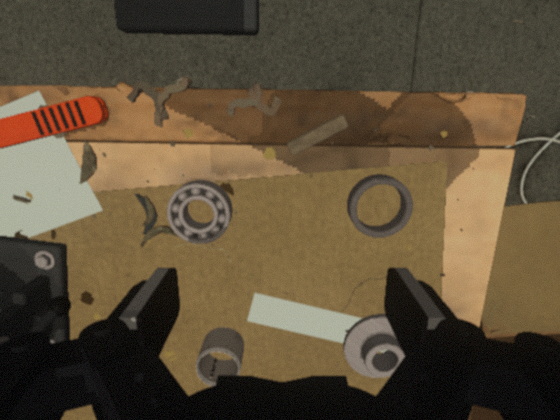

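The wrist view shows the bearing at (200,212), the spacer at (380,207), the cover at (378,348) and the die at (221,355).

```bash
cat > parts.py <<'E'
from h import *
import sys
from scipy.optimize import least_squares
def part(W,c,h,R):
    w=W.reshape(-1,3);w=w[np.isfinite(w[:,0])];w=w[np.hypot(*(w[:,:2]-c).T)<R+14]
    t=np.median(w[np.abs(w[:,2])<5,2]);s=w[np.abs(w[:,2]-t-h)<2.5];
    ctr=s[:,:2].mean(0)
    for _ in range(4):
        r=np.hypot(*(s[:,:2]-ctr).T);b=((np.arctan2(*(s[:,:2]-ctr).T)+np.pi)/(2*np.pi)*30).astype(int)
        e=np.array([s[np.where(b==k)[0][np.argsort(r[b==k])[-2]],:2] for k in range(30) if (b==k).sum()>3])
        f=least_squares(lambda z:np.hypot(*(e-z[:2]).T)-z[2],[*ctr,R],loss="soft_l1").x;ctr=f[:2]
    print("table",t.round(1),"top",np.median(s[:,2]).round(1),"ctr",f.round(1),"bins",len(e))
if __name__=="__main__":
    d=load(f"pics/{sys.argv[1]}.npz");W=cloud(d,d["T"])
    part(W,(422,328),16,26);part(W,(429,179),18,26);part(W,(560,341),11,34);part(W,(566,192),35,20)
E
python3 parts.py w1
```

```text
table 0.9 top 16.5 ctr [423.3 331.   25.8] bins 30
table 0.6 top 17.9 ctr [430.7 181.6  25.7] bins 30
table 1.0 top 11.8 ctr [561.3 336.4  27.4] bins 27
table 0.9 top 34.3 ctr [568.8 195.3  19.2] bins 19
```

```bash
python3 -m jog '[{"hand":64,"dx":27,"dy":3,"dz":30,"rx":0,"ry":0,"rz":0.005},{"hand":64,"dx":27,"dy":3,"dz":30,"rx":0,"ry":0,"rz":0.005},{"hand":64,"dx":27,"dy":3,"dz":25,"rx":0,"ry":0,"rz":0.005},{"hand":64,"dx":0,"dy":0,"dz":0,"rx":0,"ry":0,"rz":0},{"hand":64,"dx":0,"dy":0,"dz":0,"rx":0,"ry":0,"rz":0}]'
python3 wr.py w2;python3 plan.py 422.7 329.5 3.5 90; python3 parts.py w2 2>&1 | head -1
```

```text
clock: 2.62
position: [422.9, 326.0, 67.0]
ee_rot: [0.708, 0.706, -0.002, 0.0]
contact_force: [0.5, -0.3, 0.1]
gripper_width: 64.0
clk 2.67 p [423.3 325.8  68.4] d_tool [ 3.8 -0.5 64.9] d_target [ 3.7 -0.6 64.9] rot [-0.0006  0.0011 -0.0029] w 64.1 F [-0.3 -0.4  0.4] q [ 0.96  0.41 -0.42  0.   -0.74 -2.53]
parts.py:7: RuntimeWarning: Mean of empty slice.
```

View pics/w2.png

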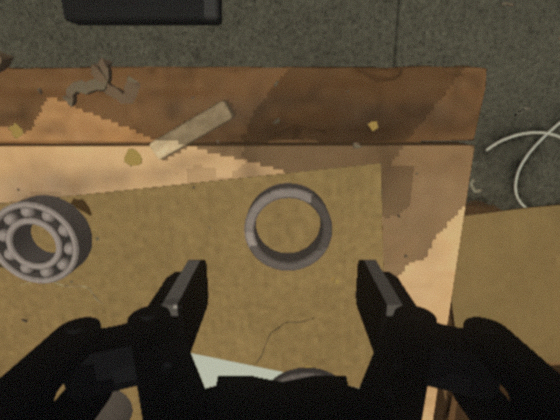

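Spacer is centred near pixel (288,227), between the open fingers.

```bash
python3 - <<'E'
from parts import *
d=load("pics/w2.npz");W=cloud(d,d["T"]);part(W,(422,328),16,26)
from bench import arm
for _ in range(1):
    s=arm.read_state();print(s["position"],s["joints"])
E
```

```text
table 0.7 top 16.4 ctr [423.2 331.   25.8] bins 30
[423.27013115 325.79584947  68.36861357] [ 9.59916510e-01  4.12164874e-01 -4.20966497e-01  2.31166477e-04
 -7.38850365e-01 -2.53380071e+00]
```

```bash
python3 -m jog '[{"hand":64,"dx":5,"dy":0,"dz":25,"rx":0,"ry":0,"rz":0},{"hand":64,"dx":0,"dy":0,"dz":25,"rx":0,"ry":0,"rz":0},{"hand":64,"dx":0,"dy":0,"dz":14,"rx":0,"ry":0,"rz":0},{"hand":64,"dx":0,"dy":0,"dz":0,"rx":0,"ry":0,"rz":0}]'
python3 wr.py w3;python3 plan.py 423.2 331 4 90
```

```text
clock: 3.0
position: [422.5, 329.0, 3.6]
ee_rot: [0.709, 0.705, -0.002, 0.0]
contact_force: [0.3, -0.2, -0.1]
gripper_width: 64.0
clk 3.05 p [423.3 330.1   5. ] d_tool [ 0.9 -0.1  1. ] d_target [ 0.9 -0.1  1. ] rot [-0.0003  0.0005 -0.004 ] w 63.7 F [0.7 0.3 0.6] q [ 0.96  0.51 -0.47  0.   -0.59 -2.54]
```

View pics/w3.png

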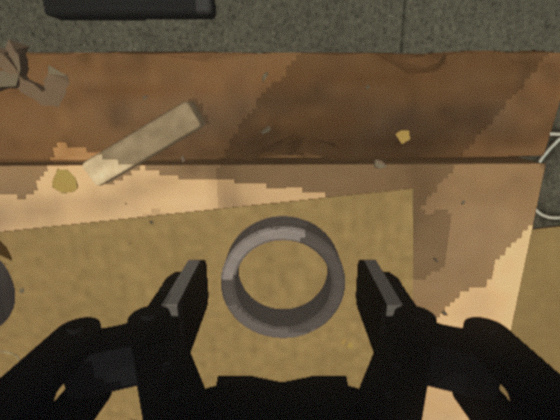

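Ring centred at (283,276) between the fingertips. Check where the tips really are, from depth.

```bash
python3 - <<'E'
from h import *
d=load("pics/w3.npz");W=cloud(d,d["T_tool_cam"])
for (u0,u1) in((150,212),(352,400)):
    w=W[255:400,u0:u1].reshape(-1,3);w=w[(np.abs(w[:,0])>28)&(np.abs(w[:,0])<60)&(np.abs(w[:,1])<25)&(w[:,2]<-3)]
    print(np.nanpercentile(w[:,2],[50,90,98,100]).round(1))
    t=w[w[:,2]>np.nanpercentile(w[:,2],90)-1]
    print("tip box",np.nanmin(t,0).round(1),np.nanmax(t,0).round(1))
E
```

```text
[-35.9 -16.2  -9.8  -6. ]
tip box [-43.8 -10.6 -17.2] [-30.   12.4  -6. ]
[-33.6 -15.1  -9.6  -5.7]
tip box [ 33.1 -10.7 -16.1] [46.1 11.9 -5.7]
```

```bash
python3 -m jog '[{"hand":50,"dx":0,"dy":0,"dz":1,"rx":0,"ry":0,"rz":0},{"hand":40,"dx":0,"dy":0,"dz":0,"rx":0,"ry":0,"rz":0},{"hand":40,"dx":0,"dy":0,"dz":0,"rx":0,"ry":0,"rz":0},{"hand":40,"dx":0,"dy":0,"dz":0,"rx":0,"ry":0,"rz":0},{"hand":40,"dx":0,"dy":0,"dz":0,"rx":0,"ry":0,"rz":0}]'
python3 -m jog '[{"hand":40,"dx":0,"dy":0,"dz":-20,"rx":0,"ry":0,"rz":0},{"hand":40,"dx":0,"dy":0,"dz":-35,"rx":0,"ry":0,"rz":0},{"hand":40,"dx":0,"dy":0,"dz":-40,"rx":0,"ry":0,"rz":0},{"hand":40,"dx":0,"dy":0,"dz":-40,"rx":0,"ry":0,"rz":0},{"hand":40,"dx":-10,"dy":0,"dz":-30,"rx":0,"ry":0,"rz":0}]'
python3 plan.py 430 -20 220 83.3 22.6; python3 wr.py w4
```

```text
clock: 3.47
position: [424.4, 332.1, 5.9]
ee_rot: [0.708, 0.706, 0.002, 0.0]
contact_force: [1.2, -2.3, 7.6]
gripper_width: 48.8
clock: 3.88
position: [424.3, 323.2, 173.0]
ee_rot: [0.708, 0.707, 0.004, -0.0]
contact_force: [0.4, 0.8, -1.5]
gripper_width: 48.8
clk 3.88 p [424.3 323.2 173. ] d_tool [-342.9    6.4  -48.8] d_target [-340.2   60.3  -25.8] rot [-0.3896 -0.0283  0.113 ] w 48.8 F [ 0.4  0.8 -1.5] q [ 0.96  0.28 -0.31  0.   -0.98 -2.53]
```

View pics/w4.png

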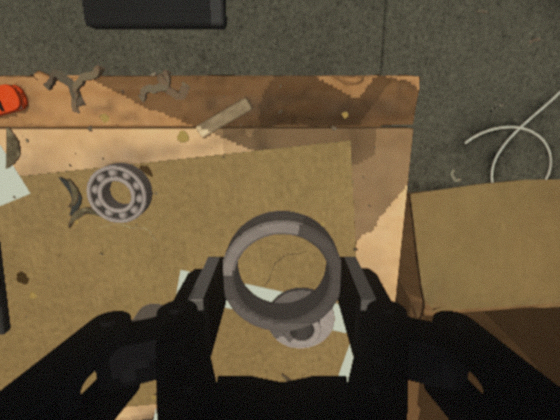

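Spacer is held, centred at about (283,270) between the tips. I'll measure its pose in the tool frame.

```bash
cat > held.py <<'E'
from h import *
import sys
from scipy.optimize import least_squares
def held(f,zr,R=26,rin=19):
    d=load(f"pics/{f}.npz");W=cloud(d,d["T_tool_cam"]).reshape(-1,3)
    w=W[np.isfinite(W[:,0])&(W[:,2]>zr[0])&(W[:,2]<zr[1])&(np.hypot(W[:,0],W[:,1])<R+6)]
    w=w[~((np.abs(w[:,0])>R-2.5)&(np.abs(w[:,1])<14))]
    rng=np.random.default_rng(0);best=0
    for _ in range(2000):
        a=w[rng.integers(len(w),size=3)];n=np.cross(a[1]-a[0],a[2]-a[0]);l=np.linalg.norm(n)
        if l<50:continue
        n/=l;n*=np.sign(n[2])
        if n[2]<.9:continue
        i=np.abs((w-a[0])@n)<0.8
        if i.sum()>best:best=i.sum();bi=i
    q=w[bi];c=q.mean(0);n=np.linalg.svd(q-c,full_matrices=False)[2][2];n*=np.sign(n[2])
    ctr=c[:2]
    for _ in range(5):
        r=np.hypot(*(q[:,:2]-ctr).T);b=((np.arctan2(*(q[:,:2]-ctr).T)+np.pi)/(2*np.pi)*36).astype(int)
        e=[];e2=[]
        for k in range(36):
            s=np.where(b==k)[0]
            if len(s)>2:
                e.append(q[s[np.argmax(r[s])],:2]);e2.append(q[s[np.argmin(r[s])],:2])
        fo,fi=[least_squares(lambda z:np.hypot(*(E-z[:2]).T)-z[2],[*ctr,R],loss="soft_l1",f_scale=.5).x for E in(np.array(e),np.array(e2))];ctr=fo[:2]
    z=lambda p:c[2]-((p-c[:2])@n[:2])/n[2]
    print("N",len(q),"n",n.round(3),"top z at ctr",round(z(ctr),1),"outer",fo.round(1),"inner",fi.round(1))
if __name__=="__main__": held(sys.argv[1],(float(sys.argv[2]),float(sys.argv[3])),*[float(v) for v in sys.argv[4:]])
E
python3 held.py w4 -25 8
```

```text
N 3024 n [-0.004  0.003  1.   ] top z at ctr -10.4 outer [ 1.2 -1.3 25.7] inner [ 1.6 -1.2 19.9]
```

```bash
python3 -m jog '[{"hand":40,"dx":-38,"dy":0,"dz":-15,"rx":0,"ry":0,"rz":0.058},{"hand":40,"dx":-38,"dy":0,"dz":-15,"rx":0,"ry":0,"rz":0.059},{"hand":40,"dx":-38,"dy":0,"dz":0,"rx":-0.1,"ry":0,"rz":0},{"hand":40,"dx":-38,"dy":0,"dz":0,"rx":-0.1,"ry":0,"rz":0},{"hand":40,"dx":-38,"dy":0,"dz":0,"rx":-0.1,"ry":0,"rz":0}]'
python3 -m jog '[{"hand":40,"dx":-38,"dy":0,"dz":0,"rx":-0.094,"ry":0,"rz":0},{"hand":40,"dx":-38,"dy":0,"dz":0,"rx":0,"ry":0,"rz":0},{"hand":40,"dx":-38,"dy":0,"dz":0,"rx":0,"ry":0,"rz":0},{"hand":40,"dx":0,"dy":0,"dz":0,"rx":0,"ry":0,"rz":0}]'
python3 plan.py 462 -16 197 83.3 22.6; python3 wr.py w5
```

```text
clock: 4.35
position: [407.1, 131.6, 199.4]
ee_rot: [0.74, 0.656, 0.102, 0.112]
contact_force: [1.9, -2.8, 0.1]
gripper_width: 48.7
clock: 4.68
position: [389.8, 13.9, 197.1]
ee_rot: [0.737, 0.648, 0.127, 0.145]
contact_force: [0.8, 0.2, -0.8]
gripper_width: 48.8
clk 4.68 p [389.8  13.9 197.1] d_tool [-20.4  69.8  28.7] d_target [-21.3  69.4  29. ] rot [-0.0059  0.0052 -0.0107] w 48.8 F [ 0.8  0.2 -0.8] q [ 0.62 -0.2  -0.98  0.51 -0.56 -2.73]
```

View pics/w5.png

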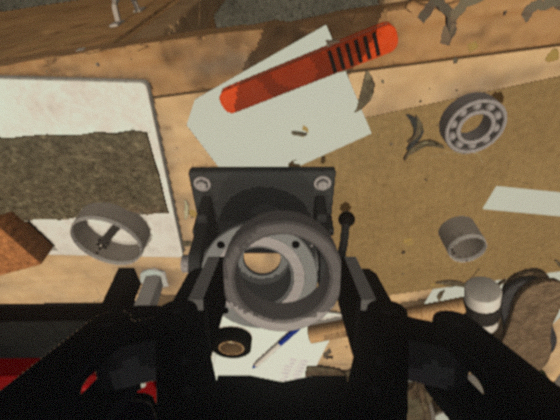

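The held ring stands over the housing face, with the bore visible at about (265,262). Joint 3 is near its limit here. I'll go forward to the stand-off.

```bash
python3 -m jog '[{"hand":40,"dx":-11,"dy":35,"dz":0,"rx":-0.003,"ry":0.005,"rz":-0.01},{"hand":40,"dx":-10,"dy":34,"dz":0,"rx":-0.003,"ry":0,"rz":0},{"hand":40,"dx":0,"dy":0,"dz":0,"rx":0,"ry":0,"rz":0},{"hand":40,"dx":0,"dy":0,"dz":0,"rx":0,"ry":0,"rz":0}]'
python3 plan.py 462 -16 197 83.3 22.6; python3 wr.py w6
```

```text
clock: 5.07
position: [456.6, -7.5, 226.1]
ee_rot: [0.731, 0.653, 0.133, 0.147]
contact_force: [-0.9, -0.3, -1.5]
gripper_width: 49.0
clk 5.07 p [456.6  -7.5 226.1] d_tool [-7.9 -5.5 29.2] d_target [-7.8 -5.3 29.2] rot [ 0.0045 -0.0042  0.0045] w 49.0 F [-0.9 -0.3 -1.5] q [ 0.46 -0.1  -0.79  0.4  -0.57 -2.44]
```

View pics/w6.png

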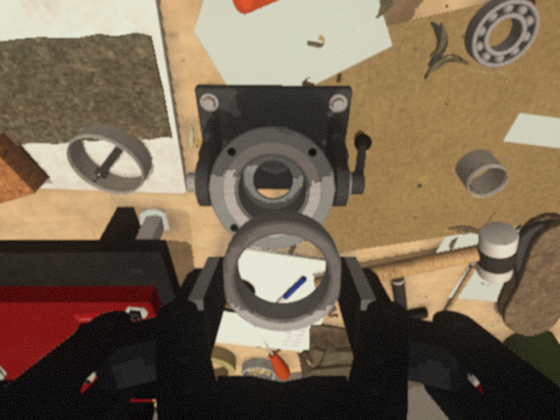

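The face and bore are in clear view, mouth at about (273,182); the ring sits at (283,268).

```bash
cat > bore.py <<'E'
from face import *
import sys
from scipy.spatial.transform import Rotation as Rn
f=sys.argv[1];d=load(f"pics/{f}.npz");T=d["T"];TT=T@np.linalg.inv(d["T_tool_cam"])
W=cloud(d,T);n,co,ci,x,y=face(W,np.array([500,-20,105.]),70)
R=TT[:3,:3];p=TT[:3,3]
nt=R.T@n
print("tool frame: n",nt.round(4),"outer",(R.T@(co-p)).round(1),"inner",(R.T@(ci-p)).round(1))
for q in(co,ci):
    c=R.T@(q-p)
    # where axis crosses given tool z
    for z in(-2.4,5.6): 
        a=c+nt*(z-c[2])/nt[2]; print("axis at tool z",z,a[:2].round(2))
E
python3 bore.py w6; python3 held.py w6 -25 8
```

```text
n [-0.3809  0.0444  0.9235] tilt 22.55 az -6.65 N 6547 rms 0.65
outer [501.5 -18.4 106.4] 49.7 inner [502.6 -18.4 106.9] 28.4
tool frame: n [ 0.0038  0.0054 -1.    ] outer [ -6.1  -4.3 128. ] inner [ -5.9  -3.1 128. ]
axis at tool z -2.4 [-5.55 -3.61]
axis at tool z 5.6 [-5.59 -3.66]
axis at tool z -2.4 [-5.41 -2.43]
axis at tool z 5.6 [-5.45 -2.47]
N 3062 n [-0.009 -0.004  1.   ] top z at ctr -10.3 outer [ 1.4 -1.3 25.7] inner [ 1.6 -1.4 19.9]
```

```bash
python3 -m jog '[{"hand":40,"dx":-7,"dy":-2.5,"dz":30,"rx":0.004,"ry":-0.003,"rz":0.004},{"hand":40,"dx":0,"dy":0,"dz":35,"rx":0,"ry":0,"rz":0},{"hand":40,"dx":0,"dy":0,"dz":28,"rx":0,"ry":0,"rz":0},{"hand":40,"dx":0,"dy":0,"dz":0,"rx":0,"ry":0,"rz":0},{"hand":40,"dx":0,"dy":0,"dz":0,"rx":0,"ry":0,"rz":0}]'
python3 plan.py 500 -20.5 105 83.3 22.6; python3 wr.py w7;python3 bore.py w7; python3 held.py w7 -25 8
python3 -c "
from bench import arm;import cv2
for n in('scene','side'):
    d=arm.get_image(n);im=cv2.cvtColor(d['img'],cv2.COLOR_RGB2BGR)
    c=im[80:240,240:440] 
    cv2.imwrite(f'pics/{n}7.png',cv2.resize(c,None,fx=3.5,fy=3.5,interpolation=2))
"
```

```text
clock: 5.53
position: [484.6, -20.3, 141.1]
ee_rot: [0.732, 0.653, 0.127, 0.147]
contact_force: [0.3, -1.1, -1.5]
gripper_width: 49.3
clk 5.53 p [484.6 -20.3 141.1] d_tool [ 1.7  0.4 39.2] d_target [ 1.6  0.3 39.2] rot [-0.0034  0.0046  0.0028] w 49.3 F [ 0.3 -1.1 -1.5] q [ 0.31  0.08 -0.96  0.74 -0.24 -2.69]
n [-0.3809  0.0447  0.9236] tilt 22.55 az -6.69 N 11210 rms 0.62
outer [495.8 -17.  104. ] 45.4 inner [500.4 -18.4 105.9] 28.3
tool frame: n [-0.0047 -0.0025 -1.    ] outer [ 4.7 -4.2 38.4] inner [ 3.8  0.9 38.4]
axis at tool z -2.4 [ 4.54 -4.32]
axis at tool z 5.6 [ 4.58 -4.3 ]
axis at tool z -2.4 [3.62 0.8 ]
axis at tool z 5.6 [3.66 0.82]
N 3037 n [-0.004  0.001  1.   ] top z at ctr -10.2 outer [ 1.4 -1.3 25.7] inner [ 1.6 -1.3 19.9]
```

View pics/w7.png

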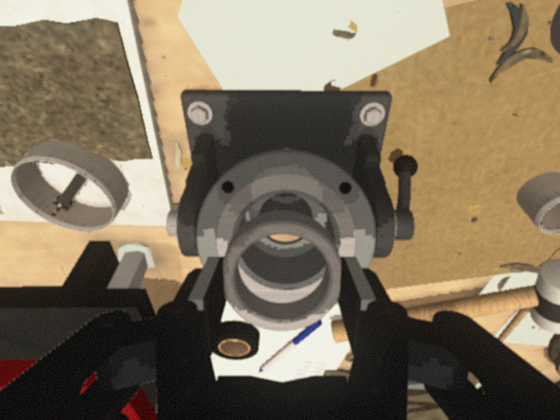

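View pics/side7.png

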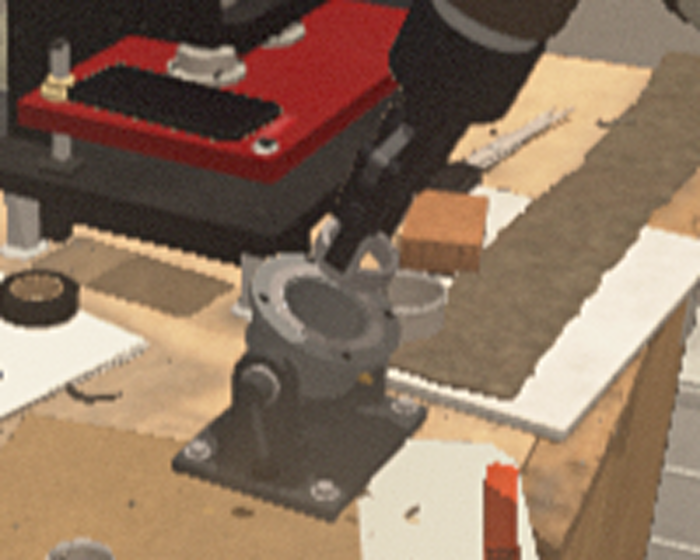

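View pics/scene7.png

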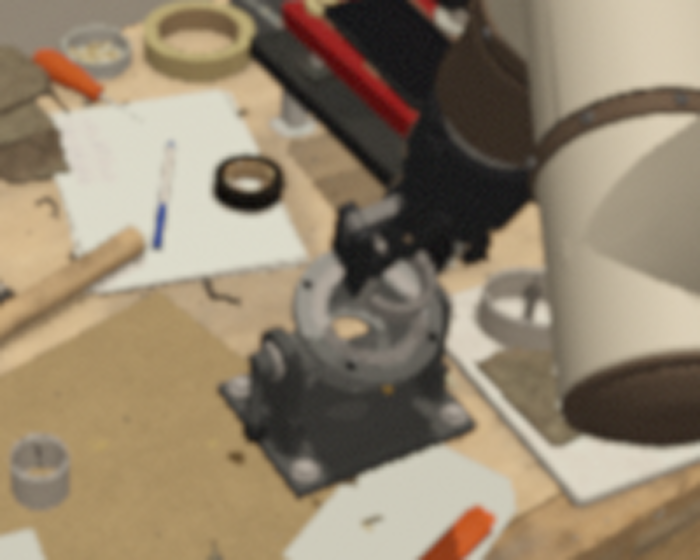

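```bash
python3 -c "
from bench import arm
print([a for a in dir(arm) if a[0]!='_'])
s=arm.read_state();print(s['joints'].round(4),s['position'],s['ee_rot'])"
```

```text
['IKError', 'get_image', 'grip_point_offset', 'job_done', 'read_state']
[ 0.3081  0.0752 -0.9515  0.7429 -0.2393 -2.6922] [487.07376942 -18.58282697 144.59500869] [0.73166771 0.65227096 0.13131022 0.14819776]
```

```bash
cat > kin.py <<'E'
import numpy as np
from scipy.optimize import least_squares
from scipy.spatial.transform import Rotation as Rn
def wc(q,P):
    a0,d,h,L1,L2,e,L3=P
    u=np.array([np.sin(q[1]),0,np.cos(q[1])]);b=q[1]-q[2]
    f=np.array([np.cos(b),0,-np.sin(b)]);g=np.array([np.sin(b),0,np.cos(b)])
    return Rn.from_euler("z",q[0]).apply(np.array([a0,d,h])+L1*u+L2*f+e*g)
def tz(q):
    b=q[1]-q[2]
    R=Rn.from_euler("z",q[0])*Rn.from_euler("y",b)*Rn.from_euler("x",SX*q[3])*Rn.from_euler("y",-q[4])
    return R.apply([1,0,0])
SX=1
down=[0,0,-1.];tl=Rn.from_quat([0.73166771,0.65227096,0.13131022,0.14819776]).apply([0,0,1])
D=[([-1.0364,.38557,.006626,-.0005,-1.19405],(170.04,-600.8,230.2),down),([.9599,.41216,-.42097,.00023,-.73885],(423.27,325.80,68.37),down),
([.3081,.0752,-.9515,.7429,-.2393],(487.07,-18.58,144.59),tl),([.96,.28,-.31,0,-.98],(424.3,323.2,173),down),([.88,.23,-.45,0,-.9],(413.8,246.7,150.9),down),
([-.14,-.02,-.48,0,-1.12],(340.7,-207.7,243.1),down)]
fit=least_squares(lambda P:np.concatenate([wc(q,P)+P[6]*np.array(t)-p for q,p,t in D]),[0,-160,300,400,400,0,250])
P=fit.x
if __name__=="__main__":
    print(P.round(1),np.abs(fit.fun).max().round(1),fit.fun.round(1))
    q=D[2][0]
    for s in(1,-1):
        SX=s;print(tz(q).round(3),tl.round(3))
E
python3 kin.py
```

```text
[  84.7 -150.7  239.1  526.1  328.     9.2  392.8] 51.3 [  1.2  15.7  -9.2   0.1  16.1  23.4  -2.3 -51.3 -18.8  -9.6   6.4   4.1
  -1.1  16.1   8.6   6.9   6.6  -8.1]
[ 0.288  0.26  -0.922] [ 0.385 -0.046 -0.922]
[ 0.386 -0.046 -0.922] [ 0.385 -0.046 -0.922]
```

```bash
cat > kin.py <<'E'
import numpy as np
from scipy.optimize import least_squares
from scipy.spatial.transform import Rotation as Rn
def fk(q,P):
    a0,d,h,L1,L2,e,L3,d2,e3=P
    u=np.array([np.sin(q[1]),0,np.cos(q[1])]);b=q[1]-q[2]
    R3=Rn.from_euler("y",b);R4=R3*Rn.from_euler("x",-q[3]);R5=R4*Rn.from_euler("y",-q[4])
    z=Rn.from_euler("z",q[0])
    p=np.array([a0,d,h])+L1*u+R3.apply([L2,0,e])+R5.apply([L3,d2,e3])
    return z.apply(p), (z*R5).apply([1,0,0])
down=[0,0,-1.];tl=Rn.from_quat([0.73166771,0.65227096,0.13131022,0.14819776]).apply([0,0,1])
D=[([-1.0364,.38557,.006626,-.0005,-1.19405],(170.04,-600.8,230.2),down),([.9599,.41216,-.42097,.00023,-.73885],(423.27,325.80,68.37),down),
([.3081,.0752,-.9515,.7429,-.2393],(487.07,-18.58,144.59),tl),([.96,.28,-.31,0,-.98],(424.3,323.2,173),down),([.88,.23,-.45,0,-.9],(413.8,246.7,150.9),down),
([-.14,-.02,-.48,0,-1.12],(340.7,-207.7,243.1),down),([.46,-.1,-.79,.4,-.57],(456.6,-7.5,226.1),tl),([.62,-.2,-.98,.51,-.56],(389.8,13.9,197.1),tl)]
def res(P): return np.concatenate([np.r_[(fk(q,P)[0]-p)]*(3 if i<3 else 1) for i,(q,p,t) in enumerate(D)]+[0.01*(P-P0)])
P0=np.array([0,-80,300,400,400,0,250,-80,0.])
fit=least_squares(res,P0);P=fit.x
def ik(p,t,q0,lo=None):
    # exact-as-possible ik for 5 joints
    lo=[-3.14,-1.21,-1.07,-3.16,-2.99];hi=[3.14,2.06,1.41,2.05,-.16]
    f=lambda q:np.concatenate([(fk(q,P)[0]-p),(fk(q,P)[1]-t)*300])
    r=least_squares(f,np.clip(q0,np.array(lo)+.01,np.array(hi)-.01),bounds=(lo,hi));return r.x,np.abs(r.fun).max()
if __name__=="__main__":
    print(P.round(1),fit.fun.round(1))
    n=np.array([-.3812,.0447,.9234]);m=np.array([500.3,-19.,105.3]);q=D[2][0]
    for s in(60,39,30,20,15,10,5,0):
        q,e=ik(m+n*s,-n,q);print(s,q.round(3),e.round(2))
E
python3 kin.py
```

```text
[ 6.000e+00  3.800e+00  1.512e+02  5.619e+02  4.217e+02 -1.000e-01
  2.851e+02 -1.637e+02 -4.600e+00] [-0.2 -0.5  1.   0.4 -0.3  1.2  0.1 -0.3 -0.5 -2.4  0.6 -1.6 -0.9  1.8
 -2.9 -1.3 -1.6 -2.5  0.   1.1  1.6 -0.5 -0.1  0.4  0.1  0.8 -1.5  1.6
  0.2 -0.   0.4 -0.8 -0. ]
60 [ 0.365  0.035 -0.906  0.586 -0.328] 0.0
39 [ 0.309  0.078 -0.958  0.752 -0.234] 0.0
30 [ 0.263  0.096 -0.988  0.884 -0.185] 0.0
20 [ 0.234  0.117 -0.997  0.952 -0.16 ] 2.21
15 [ 0.236  0.128 -0.99   0.938 -0.16 ] 4.01
10 [ 0.237  0.139 -0.983  0.923 -0.16 ] 5.79
5 [ 0.239  0.15  -0.976  0.906 -0.16 ] 7.55
0 [ 0.241  0.161 -0.968  0.888 -0.16 ] 9.29
```

```bash
python3 - <<'E'
from kin import *
n=np.array([-.3812,.0447,.9234]);m=np.array([500.3,-19.,105.3])
lo=np.array([-3.14,-1.21,-1.07,-3.16,-2.99]);hi=np.array([3.14,2.06,1.41,2.05,-.16])
rng=np.random.default_rng(1)
for s in(0,30):
    S=[]
    for i in range(300):
        q,e=ik(m+n*s,-n,rng.uniform(lo,hi))
        if e<.5 and not any(np.abs(q-k).max()<.02 for k in S): S.append(q);print(s,q.round(3),e.round(2))
# tilt tolerance at various s
x=np.cross([n[0],n[1],0],[0,0,1]);y=np.cross([0,0,1],[-n[0],-n[1],0]);y/=np.linalg.norm(y);x=np.cross(y,n)
q0=[.24,.12,-.99,.9,-.17]
for s in(20,10,5,0):
    for a in range(-8,9,4):
        for b in range(-8,9,4):
            R=Rn.from_rotvec(np.radians(a)*x+np.radians(b)*y);t=R.apply(-n)
            q,e=ik(m+n*s,t,q0)
            print(s,a,b,"%.2f"%e,q.round(2)) if e<.3 else 0
E
```

```text
30 [ 0.263  0.096 -0.988  0.884 -0.185] 0.0
20 -8 -4 0.00 [-0.1   0.11 -1.07  2.03 -0.17]
20 -8 0 0.00 [ 0.2   0.13 -1.03  1.29 -0.27]
20 -8 4 0.00 [ 0.36  0.16 -0.92  0.81 -0.38]
20 -8 8 0.00 [ 0.4   0.18 -0.81  0.54 -0.49]
20 -4 0 0.00 [ 0.16  0.12 -1.04  1.28 -0.18]
20 -4 4 0.00 [ 0.35  0.15 -0.9   0.67 -0.34]
20 -4 8 0.00 [ 0.38  0.17 -0.78  0.42 -0.46]
20 0 4 0.00 [ 0.35  0.14 -0.85  0.47 -0.32]
20 0 8 0.00 [ 0.35  0.17 -0.73  0.26 -0.46]
20 4 4 0.00 [ 0.33  0.15 -0.77  0.23 -0.34]
20 4 8 0.00 [ 0.32  0.17 -0.67  0.09 -0.47]
20 8 0 0.00 [ 0.31  0.13 -0.79  0.13 -0.24]
20 8 4 0.00 [ 0.29  0.15 -0.68 -0.01 -0.38]
20 8 8 0.00 [ 0.27  0.17 -0.61 -0.07 -0.5 ]
10 -8 0 0.00 [ 0.13  0.15 -1.05  1.46 -0.23]
10 -8 4 0.00 [ 0.33  0.17 -0.94  0.89 -0.34]
10 -8 8 0.00 [ 0.39  0.2  -0.82  0.58 -0.46]
10 -4 4 0.00 [ 0.32  0.17 -0.92  0.75 -0.3 ]
10 -4 8 0.00 [ 0.37  0.19 -0.79  0.44 -0.43]
10 0 4 0.00 [ 0.33  0.17 -0.86  0.52 -0.28]
10 0 8 0.00 [ 0.35  0.19 -0.74  0.28 -0.43]
10 4 4 0.00 [ 0.33  0.17 -0.78  0.24 -0.31]
10 4 8 0.00 [ 0.32  0.19 -0.68  0.1  -0.44]
10 8 0 0.00 [ 0.31  0.15 -0.79 
[... 442 characters left out ...]
 -0.29]
5 4 8 0.00 [ 0.31  0.2  -0.68  0.1  -0.43]
5 8 0 0.00 [ 0.3   0.17 -0.8   0.15 -0.19]
5 8 4 0.00 [ 0.29  0.19 -0.69 -0.01 -0.35]
5 8 8 0.00 [ 0.27  0.21 -0.61 -0.08 -0.47]
0 -8 0 0.00 [ 0.05  0.17 -1.05  1.65 -0.2 ]
0 -8 4 0.00 [ 0.29  0.19 -0.96  0.98 -0.31]
0 -8 8 0.00 [ 0.37  0.22 -0.84  0.62 -0.43]
0 -4 4 0.00 [ 0.29  0.19 -0.94  0.85 -0.26]
0 -4 8 0.00 [ 0.36  0.21 -0.8   0.47 -0.4 ]
0 0 4 0.00 [ 0.31  0.19 -0.89  0.59 -0.24]
0 0 8 0.00 [ 0.34  0.21 -0.75  0.29 -0.4 ]
0 4 4 0.00 [ 0.32  0.19 -0.79  0.27 -0.28]
0 4 8 0.00 [ 0.31  0.21 -0.68  0.1  -0.42]
0 8 0 0.00 [ 0.3   0.18 -0.8   0.15 -0.18]
0 8 4 0.00 [ 0.28  0.2  -0.69 -0.02 -0.34]
0 8 8 0.00 [ 0.26  0.22 -0.61 -0.08 -0.46]
```

```bash
python3 -m jog '[{"hand":40,"dx":0,"dy":0,"dz":-15,"rx":0.07,"ry":0,"rz":0},{"hand":40,"dx":0,"dy":0,"dz":-15,"rx":0,"ry":0,"rz":0},{"hand":40,"dx":0,"dy":0,"dz":0,"rx":0,"ry":0,"rz":0},{"hand":40,"dx":0,"dy":0,"dz":0,"rx":0,"ry":0,"rz":0},{"hand":40,"dx":0,"dy":0,"dz":0,"rx":0,"ry":0,"rz":0}]'
cat > bore2.py <<'E'
# bore/part relative pose in tool frame, fixed radii, robust to occlusion
from h import *
import sys
from scipy.optimize import least_squares
from plan import *
from wr import wrist
def bore(d,T,m0=np.array([500,-19.5,105.3]),n0=np.array([-.3812,.0447,.9234]),verbose=True):
    W=cloud(d,d["T_tool_cam"]).reshape(-1,3);W=W[np.isfinite(W[:,0])]
    TT=T@np.linalg.inv(d["T_tool_cam"]);R=TT[:3,:3];p=TT[:3,3]
    m=R.T@(m0-p);n=R.T@n0;c0=m
    w=W[np.linalg.norm(W-m,axis=1)<62]
    i=(np.abs((w-m)@n)<5)&(np.linalg.norm(np.cross(w-m,n),axis=1)>33)
    for _ in range(8):
        q=w[i];c=q.mean(0);n=np.linalg.svd(q-c,full_matrices=False)[2][2];n*=-np.sign(n[2]);i=np.abs((w-c)@n)<1.2
    q=w[i];z0=(m-c)@n;m=m-z0*n
    y=R.T@np.array([.117,.993,0]);y-=n*(y@n);y/=np.linalg.norm(y);x=np.cross(y,n)
    P=np.stack([(q-m)@x,(q-m)@y],1);ctr=np.zeros(2)
    for _ in range(8):
        r=np.hypot(*(P-ctr).T);b=((np.arctan2(*(P-ctr)[:,::-1].T)+np.pi)/(2*np.pi)*48).astype(int)
        e=[];g=[]
        for k in range(48):
            s=np.where((b==k)&(r<54)&(r>25))[0]
            if len(s)>4: e.append(P[s[np.argsort(r[s])[-2]]]);g.append(P[s[np.argsort(r[s])[1]]])
        e=np.array(e);g=np.array(g)
        E=e[np.abs(np.hypot(*(e-ctr).T)-49.6)<2.5];G=g[np.abs(np.hypot(*(g-ctr).T)-28.4)<2.5]
        fo=least_squares(lambda z:np.hypot(*(E-z).T)-49.6,ctr,loss="soft_l1",f_scale=.4).x if len(E)>8 else None
        fi=least_squares(lambda z:np.hypot(*(G-z).T)-28.4,ctr,loss="soft_l1",f_scale=.4).x if len(G)>8 else None
        ctr=fo if fo is not None else fi
    out=[]
    for nm,f,k in(("outer",fo,len(E)),("inner",fi,len(G))):
        if f is None: continue
        C=m+f[0]*x+f[1]*y;out.append(C)
        print(nm,k,"tool",C.round(2),"world",(R@C+p).round(1))
    print("n tool",n.round(4),"n world",(R@n).round(4),"N",len(q))
    return n,out
if __name__=="__main__":
    f=sys.argv[1]
    if len(sys.argv)>2: d,T=wrist(f)
    d=load(f"pics/{f}.npz");bore(d,d["T"])
E
python3 plan.py 500 -19.5 105 83.3 18.6;python3 bore2.py w8 1; python3 held.py w8 -25 8; python3 plan.py 500 -19.5 105 83.3 18.6; python3 bore2.py w6
```

```text
clock: 6.1
position: [482.4, -24.5, 166.7]
ee_rot: [0.735, 0.652, 0.118, 0.144]
contact_force: [0.0, 0.1, -1.1]
gripper_width: 48.7
clk 6.1 p [482.4 -24.5 166.7] d_tool [ 8.  -6.8 63.5] d_target [ 7.  -3.7 63.9] rot [ 0.0497  0.0154 -0.0005] w 48.7 F [ 0.   0.1 -1.1] q [ 0.36  0.04 -0.85  0.5  -0.39 -2.49]
outer 43 tool [ 9.08 -5.22 62.64] world [501.3 -18.5 106.4]
inner 44 tool [ 9.05 -5.17 62.64] world [501.3 -18.5 106.4]
n tool [-0.016  -0.0196 -0.9997] n world [-0.3813  0.0442  0.9234] N 11057
N 3060 n [-0.007 -0.004  1.   ] top z at ctr -10.3 outer [ 1.3 -1.3 25.7] inner [ 1.6 -1.4 19.9]
clk 6.15 p [482.1 -24.8 166.1] d_tool [ 8.4 -6.3 63.1] d_target [ 7.4 -3.2 63.4] rot [ 0.0484  0.0163 -0.0007] w 48.8 F [ 0.2  0.2 -1.8] q [ 0.36  0.04 -0.85  0.5  -0.39 -2.49]
outer 44 tool [ -6.08  -4.37 128.01] world [501.4 -18.4 106.4]
inner 36 tool [ -6.07  -4.41 128.01] world [501.4 -18.4 106.4]
n tool [ 0.0042  0.0052 -1.    ] n world [-0.3811  0.0448  0.9235] N 6126
```

View pics/w8.png

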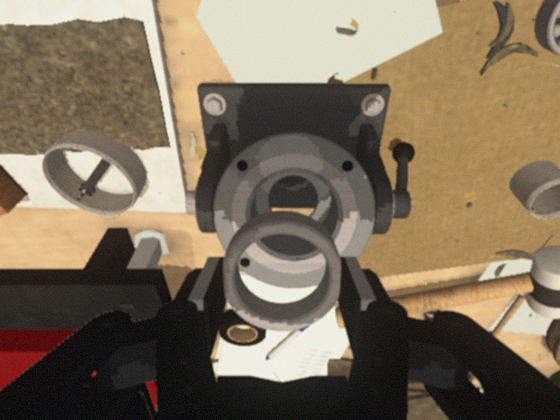

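```bash
python3 -m jog '[{"hand":40,"dx":0,"dy":0,"dz":0,"rx":0.05,"ry":0.015,"rz":0},{"hand":40,"dx":3.5,"dy":-1.3,"dz":20,"rx":0,"ry":0,"rz":0},{"hand":40,"dx":3.2,"dy":-1.2,"dz":19,"rx":0,"ry":0,"rz":0},{"hand":40,"dx":0,"dy":0,"dz":0,"rx":0,"ry":0,"rz":0},{"hand":40,"dx":0,"dy":0,"dz":0,"rx":0,"ry":0,"rz":0}]'
python3 plan.py 501.3 -18.5 106.4 83.3 18.6;python3 bore2.py w9 1; python3 held.py w9 -25 8; python3 plan.py  501.3 -18.5 106.4 83.3 18.6
```

```text
clock: 6.57
position: [491.9, -20.4, 126.9]
ee_rot: [0.738, 0.656, 0.104, 0.12]
contact_force: [-0.3, -0.1, -1.5]
gripper_width: 48.8
clk 6.57 p [491.9 -20.4 126.9] d_tool [ 3.1  2.2 22.3] d_target [ 3.   2.1 22.3] rot [-0.0057  0.004  -0.0007] w 48.8 F [-0.3 -0.1 -1.5] q [ 0.35  0.14 -0.83  0.44 -0.34 -2.44]
outer 40 tool [ 3.05  2.13 22.38] world [501.3 -18.5 106.3]
inner 25 tool [ 2.87  2.31 22.37] world [501.4 -18.7 106.4]
n tool [-0.0039 -0.0746 -0.9972] n world [-0.3809  0.0449  0.9235] N 11800
N 3071 n [-0.001 -0.004  1.   ] top z at ctr -10.3 outer [ 1.3 -1.2 25.7] inner [ 1.7 -1.5 19.9]
clk 6.62 p [492.7 -20.  128. ] d_tool [ 2.6  1.1 23.2] d_target [ 2.5  1.  23.2] rot [-0.0033  0.0027 -0.001 ] w 49.0 F [ 0.2 -0.5 -2.1] q [ 0.35  0.14 -0.83  0.44 -0.34 -2.44]
```

View pics/w9.png

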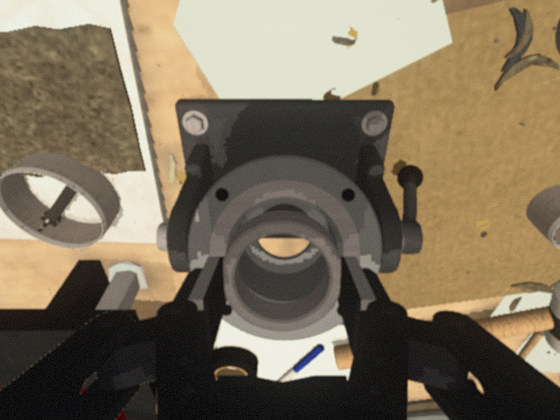

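```bash
python3 -m jog '[{"hand":40,"dx":1.6,"dy":3,"dz":12,"rx":0,"ry":0,"rz":0},{"hand":40,"dx":0,"dy":0,"dz":6.5,"rx":0,"ry":0,"rz":0},{"hand":40,"dx":0,"dy":0.2,"dz":3,"rx":0,"ry":0,"rz":0},{"hand":40,"dx":0,"dy":0.2,"dz":3,"rx":0,"ry":0,"rz":0},{"hand":40,"dx":0,"dy":0,"dz":0,"rx":0,"ry":0,"rz":0}]'
python3 plan.py 501.3 -18.5 106.4 83.3 18.6;python3 bore2.py w10 1; python3 held.py w10 -25 8;python3 plan.py 501.3 -18.5 106.4 83.3 18.6
```

```text
clock: 7.03
position: [503.8, -19.8, 106.2]
ee_rot: [0.738, 0.655, 0.106, 0.121]
contact_force: [-1.6, -0.3, -1.8]
gripper_width: 48.7
clk 7.03 p [503.8 -19.8 106.2] d_tool [ 0.9 -2.5 -1. ] d_target [ 1.  -2.5 -1. ] rot [-0.0023  0.0024 -0.0013] w 48.7 F [-1.6 -0.3 -1.8] q [ 0.31  0.19 -0.87  0.57 -0.25 -2.54]
outer 40 tool [ 0.9  -2.62 -0.98] world [501.2 -18.5 106.3]
inner 22 tool [ 0.54 -1.83 -1.03] world [501.9 -19.  106.6]
n tool [-0.0028 -0.0717 -0.9974] n world [-0.3813  0.0445  0.9234] N 18336
N 3067 n [-0.001 -0.007  1.   ] top z at ctr -10.3 outer [ 1.3 -1.3 25.7] inner [ 1.6 -1.5 19.9]
clk 7.08 p [503.8 -19.7 106.3] d_tool [ 0.9 -2.5 -0.9] d_target [ 0.9 -2.5 -0.9] rot [-0.0022  0.0024 -0.0015] w 48.7 F [-0.8 -0.8 -2.6] q [ 0.32  0.19 -0.87  0.57 -0.25 -2.54]
```

View pics/w10.png

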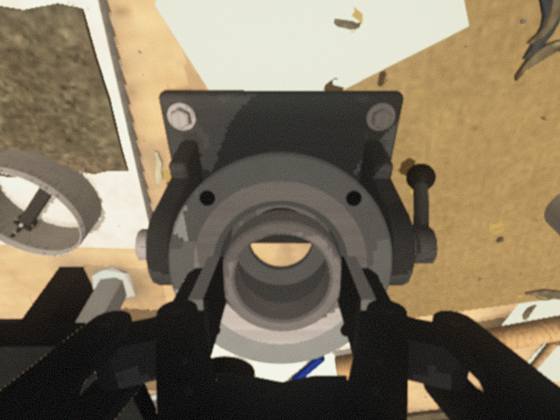

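No contact force and the ring is in the chamfer, so nudge to centre and release.

```bash
python3 -m jog '[{"hand":40,"dx":-0.5,"dy":-0.8,"dz":1.5,"rx":0,"ry":0,"rz":0},{"hand":40,"dx":0,"dy":0,"dz":0,"rx":0,"ry":0,"rz":0},{"hand":62,"dx":0,"dy":0,"dz":0,"rx":0,"ry":0,"rz":0},{"hand":62,"dx":0,"dy":0,"dz":0,"rx":0,"ry":0,"rz":0},{"hand":62,"dx":0,"dy":0,"dz":0,"rx":0,"ry":0,"rz":0}]'
python3 wr.py w11;python3 plan.py 501.3 -18.5 106.4 83.3 18.6
```

```text
clock: 7.5
position: [505.2, -19.1, 105.5]
ee_rot: [0.738, 0.656, 0.108, 0.121]
contact_force: [0.5, -0.3, 0.6]
gripper_width: 62.3
clk 7.55 p [505.  -19.2 105.4] d_tool [ 0.2 -3.2 -2.2] d_target [ 0.2 -3.2 -2.2] rot [ 0.0003  0.0003 -0.0009] w 62.1 F [ 0.1  0.2 -0.3] q [ 0.31  0.19 -0.88  0.58 -0.24 -2.55]
```

View pics/w11.png

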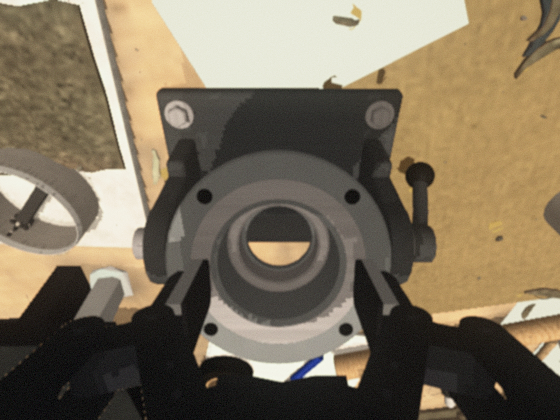

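The ring slid in: it shows as a ring at the bottom of the bore, (282,245). Retract and measure its depth.

```bash
python3 -m jog '[{"hand":62,"dx":0,"dy":0,"dz":-25,"rx":0,"ry":0,"rz":0},{"hand":62,"dx":0,"dy":0,"dz":-40,"rx":0,"ry":0,"rz":0},{"hand":62,"dx":0,"dy":0,"dz":-25,"rx":0,"ry":0,"rz":0},{"hand":62,"dx":0,"dy":0,"dz":0,"rx":0,"ry":0,"rz":0}]'
python3 wr.py w12
cat > inbore.py <<'E'
from bore2 import *
def inb(f,dep):
    d=load(f"pics/{f}.npz");n,o=bore(d,d["T"]);C=o[0]
    W=cloud(d,d["T_tool_cam"]).reshape(-1,3);W=W[np.isfinite(W[:,0])]
    h=(W-C)@n;r=np.linalg.norm(np.cross(W-C,n),axis=1)
    s=(r<25)&(h>-45)&(h<40)
    H,e=np.histogram(h[s],bins=np.arange(-45,40,1));print([(int(a),int(k)) for a,k in zip(e,H) if k>20])
    q=W[s&(np.abs(h-dep)<1.5)]
    if len(q)>50:
        c=q.mean(0);m=np.linalg.svd(q-c,full_matrices=False)[2][2];print("plane N",len(q),"angle deg",np.degrees(np.arccos(abs(m@n))).round(2),"h",h[s&(np.abs(h-dep)<1.5)].mean().round(2))
if __name__=="__main__": inb(sys.argv[1],float(sys.argv[2]))
E
python3 inbore.py w12 -23.5; python3 plan.py 429.7 180 90 90 -8
```

```text
clock: 7.88
position: [478.6, -14.2, 196.3]
ee_rot: [0.737, 0.655, 0.113, 0.123]
contact_force: [0.7, 0.3, 0.3]
gripper_width: 61.9
outer 48 tool [-1.96 -7.56 92.56] world [501.5 -18.4 106.4]
inner 48 tool [-2.   -7.59 92.56] world [501.5 -18.5 106.4]
n tool [ 0.0048 -0.0589 -0.9983] n world [-0.3809  0.0447  0.9235] N 9848
[(-42, 24), (-41, 90), (-40, 169), (-39, 64), (-38, 27), (-37, 22), (-34, 25), (-33, 21), (-28, 29), (-27, 23), (-26, 76), (-25, 339), (-24, 577), (-23, 208)]
plane N 1124 angle deg 0.22 h -23.63
clk 7.93 p [477.6 -14.8 193.7] d_tool [ 187.5 -100.4   75.9] d_target [194.8 -33.  109.4] rot [ 0.4702  0.0079 -0.1179] w 61.7 F [ 0.1  0.2 -0.5] q [ 0.4   0.01 -0.73  0.3  -0.56 -2.32]
```

View pics/w12.png

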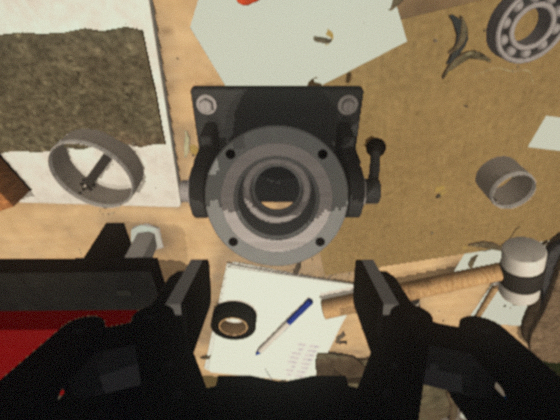

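Spacer is home: its top is 23.6 mm below the mouth (expected 23.5) and square to 0.2°. Now the bearing, gripped with the tool pre-tilted −5° so that at insertion the wrist stays clear of its limit.

```bash
python3 -m jog '[{"hand":64,"dx":38,"dy":0,"dz":0,"rx":0.1,"ry":0,"rz":0},{"hand":64,"dx":38,"dy":0,"dz":0,"rx":0.1,"ry":0,"rz":0},{"hand":64,"dx":38,"dy":0,"dz":10,"rx":0.1,"ry":0,"rz":0},{"hand":64,"dx":38,"dy":0,"dz":20,"rx":0.1,"ry":0,"rz":0},{"hand":64,"dx":30,"dy":0,"dz":20,"rx":0,"ry":0,"rz":0}]'
python3 -m jog '[{"hand":64,"dx":0,"dy":0,"dz":0,"rx":0,"ry":0,"rz":0}]'
python3 plan.py 430.7 181.5 80 83.3 -5
```

```text
clock: 8.35
position: [501.8, 166.8, 139.3]
ee_rot: [0.748, 0.663, -0.025, -0.029]
contact_force: [1.1, -0.1, -0.1]
gripper_width: 64.1
clock: 8.43
position: [497.3, 166.7, 134.9]
ee_rot: [0.747, 0.664, -0.029, -0.029]
contact_force: [-0.7, -0.7, -0.8]
gripper_width: 63.7
clk 8.43 p [497.3 166.7 134.9] d_tool [  7.2 -63.1  60.3] d_target [  7.  -62.8  60.6] rot [ 0.0041  0.0047 -0.0003] w 63.7 F [-0.7 -0.7 -0.8] q [ 0.6   0.35 -0.3  -0.06 -1.   -2.25]
```

```bash
python3 -m jog '[{"hand":64,"dx":4,"dy":-35,"dz":10,"rx":0.004,"ry":0.004,"rz":0},{"hand":64,"dx":3,"dy":-28,"dz":24,"rx":0,"ry":0,"rz":0},{"hand":64,"dx":0,"dy":0,"dz":26,"rx":0,"ry":0,"rz":0},{"hand":64,"dx":0,"dy":0,"dz":0,"rx":0,"ry":0,"rz":0},{"hand":64,"dx":0,"dy":0,"dz":0,"rx":0,"ry":0,"rz":0}]'
python3 plan.py 430.7 181.5 4 83.3 -5;python3 wr.py w13
python3 - <<'E'
from parts import *
d=load("pics/w13.npz");W=cloud(d,d["T"]);part(W,(430,181),18,26)
E
python3 plan.py 430.7 181.5 4 83.3 -5
```

```text
clock: 8.85
position: [430.6, 177.7, 84.9]
ee_rot: [0.747, 0.664, -0.027, -0.031]
contact_force: [0.4, 0.1, 1.3]
gripper_width: 63.6
clk 8.85 p [430.6 177.7  84.9] d_tool [ 3.8  6.4 80.7] d_target [ 3.8  6.7 80.6] rot [ 0.0047 -0.0001 -0.001 ] w 63.6 F [0.4 0.1 1.3] q [ 0.7   0.32 -0.49 -0.08 -0.82 -2.33]
table 0.6 top 18.0 ctr [430.7 181.3  25.8] bins 30
clk 8.9 p [431.9 178.4  86. ] d_tool [ 2.8  5.  81.9] d_target [ 3.   5.6 81.8] rot [ 0.0071 -0.0024 -0.0011] w 64.2 F [1.  0.4 0.4] q [ 0.7   0.32 -0.48 -0.08 -0.82 -2.33]
```

View pics/w13.png

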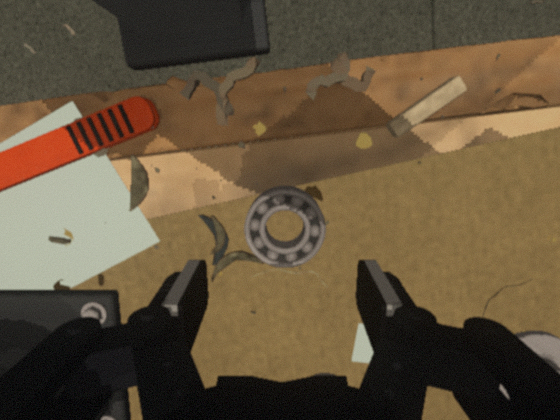

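```bash
python3 -m jog '[{"hand":64,"dx":3.2,"dy":5.7,"dz":30,"rx":0.005,"ry":0,"rz":0},{"hand":64,"dx":0,"dy":0,"dz":30,"rx":0,"ry":0,"rz":0},{"hand":64,"dx":0,"dy":0,"dz":19.5,"rx":0,"ry":0,"rz":0},{"hand":64,"dx":0,"dy":0,"dz":0,"rx":0,"ry":0,"rz":0},{"hand":64,"dx":0,"dy":0,"dz":0,"rx":0,"ry":0,"rz":0}]'
python3 wr.py w14;python3 plan.py 430.7 181.3 5.5 83.3 -5;python3 held.py w14 -25 8 26 14
```

```text
clock: 9.32
position: [431.7, 182.1, 6.5]
ee_rot: [0.747, 0.663, -0.027, -0.033]
contact_force: [0.3, 0.7, -0.2]
gripper_width: 64.2
clk 9.37 p [432.2 182.6   7.4] d_tool [-1.5 -1.2  2. ] d_target [-1.5 -1.2  2. ] rot [ 0.0038 -0.0048 -0.0013] w 63.8 F [ 0.2 -0.9  1.2] q [ 0.7   0.46 -0.54 -0.11 -0.63 -2.3 ]
N 3854 n [0.001 0.095 0.995] top z at ctr -11.4 outer [-0.9 -2.2 25.6] inner [-1.  -2.1 12.4]
```

View pics/w14.png

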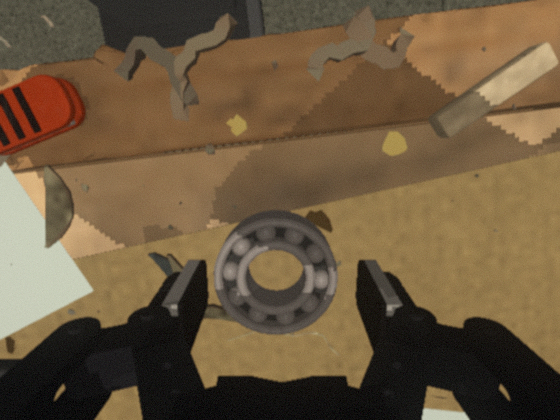

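Bearing lies between the jaws at (277,273); small correction, then close.

```bash
python3 -m jog '[{"hand":64,"dx":-2,"dy":-1.2,"dz":1,"rx":0,"ry":0,"rz":0},{"hand":45,"dx":0,"dy":0,"dz":0,"rx":0,"ry":0,"rz":0},{"hand":40,"dx":0,"dy":0,"dz":0,"rx":0,"ry":0,"rz":0},{"hand":40,"dx":0,"dy":0,"dz":0,"rx":0,"ry":0,"rz":0},{"hand":40,"dx":0,"dy":0,"dz":0,"rx":0,"ry":0,"rz":0}]'
python3 -m jog '[{"hand":40,"dx":0,"dy":0,"dz":0,"rx":0,"ry":0,"rz":0},{"hand":40,"dx":0,"dy":0,"dz":-20,"rx":0,"ry":0,"rz":0},{"hand":40,"dx":0,"dy":0,"dz":-35,"rx":0,"ry":0,"rz":0},{"hand":40,"dx":0,"dy":0,"dz":-40,"rx":0,"ry":0,"rz":0},{"hand":40,"dx":0,"dy":0,"dz":-40,"rx":0,"ry":0,"rz":0}]'
python3 -m jog '[{"hand":40,"dx":-20,"dy":0,"dz":-40,"rx":0,"ry":0,"rz":0},{"hand":40,"dx":-35,"dy":0,"dz":-20,"rx":0,"ry":0,"rz":0}]'
python3 wr.py w15;python3 held.py w15 -25 8 26 14;python3 plan.py 461.5 -14 202.5 83.3 17.55
```

```text
clock: 9.78
position: [429.8, 180.6, 7.1]
ee_rot: [0.747, 0.664, -0.026, -0.033]
contact_force: [-0.8, -1.1, 6.9]
gripper_width: 49.0
clock: 10.2
position: [439.9, 177.9, 141.8]
ee_rot: [0.747, 0.663, -0.027, -0.033]
contact_force: [1.7, 1.3, -1.1]
gripper_width: 48.8
clock: 10.37
position: [441.9, 126.5, 202.3]
ee_rot: [0.746, 0.665, -0.022, -0.031]
contact_force: [1.2, -0.4, -0.4]
gripper_width: 48.9
N 3771 n [-0.009  0.083  0.997] top z at ctr -10.9 outer [ 1.3 -0.2 25.7] inner [ 1.6 -0.3 12.4]
clk 10.42 p [440.4 121.  204.4] d_tool [-131.6   36.8   -1.9] d_target [-131.6   34.4   12.9] rot [-0.3821 -0.0077 -0.0021] w 49.2 F [-0.6 -4.8  0.9] q [ 0.59  0.16 -0.36 -0.06 -1.11 -2.25]
```

View pics/w15.png

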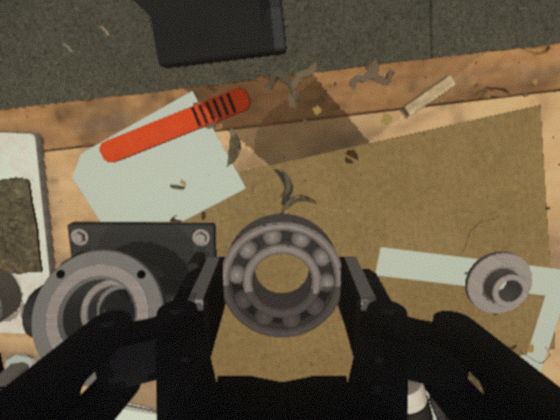

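Bearing held at (283,277), tilted 4.8° relative to the tool as planned.

```bash
python3 -m jog '[{"hand":40,"dx":-33,"dy":5,"dz":-5,"rx":-0.095,"ry":0,"rz":0},{"hand":40,"dx":-33,"dy":8,"dz":-5,"rx":-0.095,"ry":0,"rz":0},{"hand":40,"dx":-33,"dy":10,"dz":0,"rx":-0.095,"ry":0,"rz":0},{"hand":40,"dx":-32,"dy":10,"dz":0,"rx":-0.095,"ry":0,"rz":0},{"hand":40,"dx":0,"dy":0,"dz":0,"rx":0,"ry":0,"rz":0}]'
python3 -m jog '[{"hand":40,"dx":0,"dy":0,"dz":0,"rx":0,"ry":0,"rz":0}]'
python3 plan.py 478 -16 162 83.3 17.55
```

```text
clock: 10.83
position: [449.9, -15.0, 206.6]
ee_rot: [0.741, 0.655, 0.096, 0.109]
contact_force: [-0.7, -0.3, -2.2]
gripper_width: 49.0
clock: 10.92
position: [453.8, -11.8, 208.7]
ee_rot: [0.741, 0.656, 0.098, 0.109]
contact_force: [0.6, 1.1, -1.3]
gripper_width: 49.1
clk 10.92 p [453.8 -11.8 208.7] d_tool [-1.4  9.9 51.8] d_target [-1.3  9.3 51.9] rot [-0.0126 -0.0014 -0.005 ] w 49.1 F [ 0.6  1.1 -1.3] q [ 0.43 -0.04 -0.71  0.24 -0.66 -2.3 ]
```

```bash
python3 -m jog '[{"hand":40,"dx":-1,"dy":5,"dz":26,"rx":-0.012,"ry":0,"rz":-0.005},{"hand":40,"dx":0,"dy":4,"dz":26,"rx":0,"ry":0,"rz":0},{"hand":40,"dx":0,"dy":0,"dz":0,"rx":0,"ry":0,"rz":0},{"hand":40,"dx":0,"dy":0,"dz":0,"rx":0,"ry":0,"rz":0}]'
python3 bore2.py w16 1; python3 held.py w16 -25 8 26 14;python3 plan.py 478 -16 162 83.3 17.55
```

```text
clock: 11.25
position: [480.1, -13.1, 161.2]
ee_rot: [0.738, 0.658, 0.101, 0.113]
contact_force: [0.2, -0.5, -1.4]
gripper_width: 48.5
outer 31 tool [-2.86  4.34 58.85] world [501.4 -18.4 106.3]
inner 36 tool [-2.68  4.3  58.86] world [501.4 -18.3 106.3]
n tool [ 9.00e-04 -8.98e-02 -9.96e-01] n world [-0.3811  0.0445  0.9235] N 8634
N 3801 n [-0.001  0.086  0.996] top z at ctr -10.7 outer [ 1.3 -0.1 25.7] inner [ 1.6 -0.2 12.4]
clk 11.3 p [480.6 -12.8 162.3] d_tool [-3.5 -2.2 -0.4] d_target [-3.5 -2.2 -0.4] rot [-0.     -0.0023  0.0029] w 49.1 F [ 0.2 -0.7 -0.6] q [ 0.39  0.07 -0.76  0.31 -0.49 -2.33]
```

View pics/w16.png

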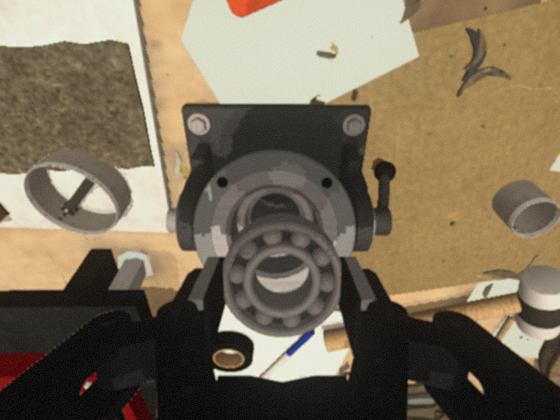

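```bash
python3 -m jog '[{"hand":40,"dx":-4.2,"dy":-1,"dz":14,"rx":-0.003,"ry":0,"rz":0},{"hand":40,"dx":0,"dy":2,"dz":18,"rx":0,"ry":0,"rz":0},{"hand":40,"dx":0,"dy":1.3,"dz":14,"rx":0,"ry":0,"rz":0},{"hand":40,"dx":0,"dy":0,"dz":0,"rx":0,"ry":0,"rz":0},{"hand":40,"dx":0,"dy":0,"dz":0,"rx":0,"ry":0,"rz":0}]'
python3 bore2.py w17 1; python3 held.py w17 -25 8 26 14;python3 plan.py 501.4 -18.4 106.3 83.3 17.55
```

```text
clock: 11.72
position: [495.9, -19.0, 119.6]
ee_rot: [0.737, 0.658, 0.103, 0.115]
contact_force: [0.2, 0.2, -1.7]
gripper_width: 49.0
outer 40 tool [ 1.15  0.97 14.23] world [501.3 -18.4 106.3]
inner 24 tool [ 1.12  1.44 14.2 ] world [501.7 -18.5 106.5]
n tool [ 0.0026 -0.0832 -0.9965] n world [-0.3807  0.0447  0.9236] N 13119
N 3803 n [-0.     0.083  0.997] top z at ctr -10.6 outer [ 1.2 -0.  25.7] inner [ 1.6 -0.2 12.4]
clk 11.77 p [496.2 -18.8 120.1] d_tool [ 1.   0.6 14.7] d_target [ 1.   0.7 14.7] rot [ 0.005  -0.0032  0.0026] w 49.3 F [-1.7 -0.6 -1.1] q [ 0.35  0.16 -0.82  0.42 -0.33 -2.41]
```

View pics/w17.png

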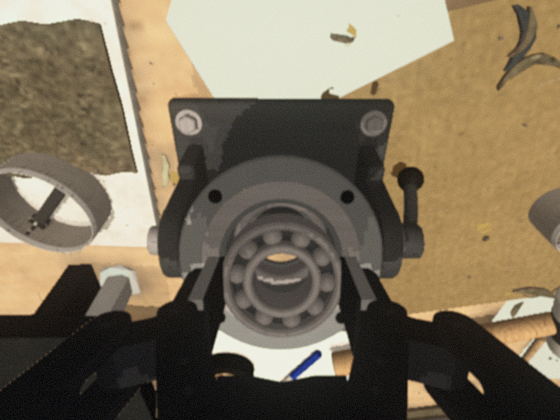

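```bash
python3 -m jog '[{"hand":40,"dx":-0.3,"dy":-0.9,"dz":2,"rx":0,"ry":0,"rz":0},{"hand":40,"dx":0,"dy":0.4,"dz":5,"rx":0,"ry":0,"rz":0},{"hand":40,"dx":0,"dy":0.4,"dz":4,"rx":0,"ry":0,"rz":0},{"hand":40,"dx":0,"dy":0.3,"dz":3.5,"rx":0,"ry":0,"rz":0},{"hand":40,"dx":0,"dy":0,"dz":0,"rx":0,"ry":0,"rz":0}]'
python3 bore2.py w18 1; python3 held.py w18 -25 8 26 14;python3 plan.py 501.4 -18.4 106.3 83.3 17.55
```

```text
clock: 12.18
position: [499.7, -20.3, 104.2]
ee_rot: [0.737, 0.658, 0.102, 0.114]
contact_force: [-0.7, -0.3, -1.2]
gripper_width: 48.9
outer 40 tool [ 1.9   1.86 -1.66] world [501.2 -18.6 106.3]
inner 36 tool [ 1.74  3.59 -1.81] world [502.8 -18.9 107. ]
n tool [ 0.0016 -0.0862 -0.9963] n world [-0.3815  0.0446  0.9233] N 17799
N 3723 n [-0.013  0.093  0.996] top z at ctr -10.6 outer [ 1.3 -0.2 25.6] inner [ 1.7 -0.2 12.4]
clk 12.23 p [499.8 -20.4 104.4] d_tool [ 2.1  1.9 -1.4] d_target [ 2.1  1.9 -1.4] rot [ 0.0019 -0.0018  0.0024] w 48.8 F [-0.8  0.  -1.5] q [ 0.33  0.19 -0.85  0.49 -0.28 -2.47]
```

View pics/w18.png

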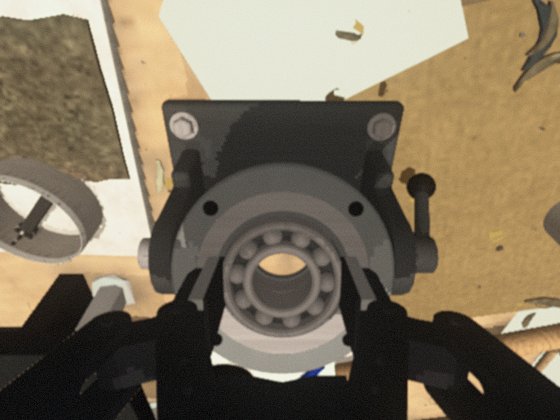

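```bash
python3 -m jog '[{"hand":40,"dx":0.4,"dy":0.9,"dz":0,"rx":0,"ry":0,"rz":0},{"hand":40,"dx":0,"dy":0,"dz":0,"rx":0,"ry":0,"rz":0},{"hand":62,"dx":0,"dy":0,"dz":0,"rx":0,"ry":0,"rz":0},{"hand":62,"dx":0,"dy":0,"dz":0,"rx":0,"ry":0,"rz":0},{"hand":62,"dx":0,"dy":0,"dz":0,"rx":0,"ry":0,"rz":0}]'
python3 -m jog '[{"hand":62,"dx":0,"dy":0,"dz":-25,"rx":0,"ry":0,"rz":0},{"hand":62,"dx":0,"dy":0,"dz":-40,"rx":0,"ry":0,"rz":0},{"hand":62,"dx":0,"dy":0,"dz":-25,"rx":0,"ry":0,"rz":0},{"hand":62,"dx":0,"dy":0,"dz":0,"rx":0,"ry":0,"rz":0}]'
python3 wr.py w19;python3 inbore.py w19 -5.5;python3 plan.py 561 340 120 83.3 -5
```

```text
clock: 12.65
position: [501.3, -19.6, 105.6]
ee_rot: [0.737, 0.658, 0.104, 0.115]
contact_force: [-0.7, 0.2, -0.5]
gripper_width: 62.0
clock: 12.98
position: [476.2, -15.3, 197.0]
ee_rot: [0.736, 0.657, 0.109, 0.117]
contact_force: [1.0, 0.5, -0.1]
gripper_width: 61.7
outer 48 tool [-1.   -4.41 94.03] world [501.4 -18.5 106.4]
inner 48 tool [-0.91 -4.46 94.04] world [501.4 -18.4 106.4]
n tool [ 0.0079 -0.0731 -0.9973] n world [-0.3808  0.0443  0.9236] N 9629
[(-14, 21), (-13, 101), (-12, 264), (-11, 132), (-10, 109), (-9, 236), (-8, 432), (-7, 721), (-6, 679), (-5, 191)]
plane N 1591 angle deg 0.06 h -5.85
clk 13.03 p [475.2 -15.8 194.4] d_tool [362.8  19.1  86.7] d_target [363.4  50.   70.4] rot [ 0.4038 -0.006   0.0033] w 61.7 F [-0.8 -0.2 -0.9] q [ 0.4   0.01 -0.71  0.27 -0.58 -2.29]
```

View pics/w19.png

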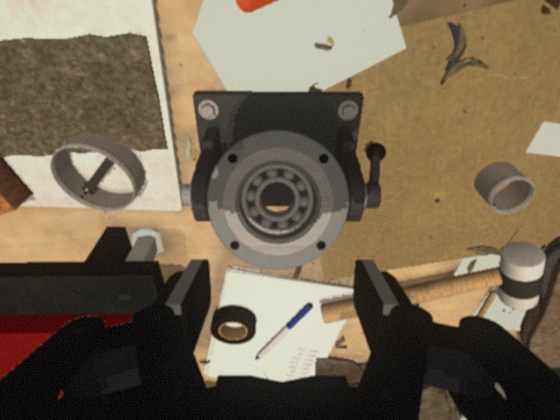

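Bearing is home: its face is about 5.7 mm below the mouth and square to 0.1°. Now the cover.

```bash
python3 -m jog '[{"hand":64,"dx":37,"dy":0,"dz":-5,"rx":0.1,"ry":0,"rz":0},{"hand":64,"dx":37,"dy":0,"dz":0,"rx":0.1,"ry":0,"rz":0},{"hand":64,"dx":37,"dy":0,"dz":0,"rx":0.1,"ry":0,"rz":0},{"hand":64,"dx":37,"dy":0,"dz":0,"rx":0.1,"ry":0,"rz":0},{"hand":64,"dx":37,"dy":5,"dz":0,"rx":0,"ry":0,"rz":0}]'
python3 -m jog '[{"hand":64,"dx":37,"dy":5,"dz":0,"rx":0,"ry":0,"rz":0},{"hand":64,"dx":37,"dy":5,"dz":0,"rx":0,"ry":0,"rz":0},{"hand":64,"dx":37,"dy":5,"dz":10,"rx":0,"ry":0,"rz":0},{"hand":64,"dx":37,"dy":5,"dz":20,"rx":0,"ry":0,"rz":0},{"hand":64,"dx":0,"dy":0,"dz":0,"rx":0,"ry":0,"rz":0}]'
python3 plan.py 561 340 100 83.3 -5
```

```text
clock: 13.45
position: [500.6, 168.7, 194.1]
ee_rot: [0.746, 0.664, -0.031, -0.036]
contact_force: [0.9, 0.2, 0.4]
gripper_width: 64.1
clock: 13.87
position: [531.0, 315.3, 157.5]
ee_rot: [0.744, 0.666, -0.033, -0.035]
contact_force: [-0.7, -0.9, -1.2]
gripper_width: 64.0
clk 13.87 p [531.  315.3 157.5] d_tool [28.1 32.5 54.5] d_target [28.1 31.8 54.9] rot [-0.0093  0.0037  0.0056] w 64.0 F [-0.7 -0.9 -1.2] q [ 0.76  0.47 -0.02 -0.08 -1.14 -2.41]
```

```bash
python3 -m jog '[{"hand":64,"dx":14,"dy":16,"dz":27,"rx":-0.009,"ry":0.003,"rz":0.005},{"hand":64,"dx":14,"dy":16,"dz":27,"rx":0,"ry":0,"rz":0},{"hand":64,"dx":0,"dy":0,"dz":0,"rx":0,"ry":0,"rz":0},{"hand":64,"dx":0,"dy":0,"dz":0,"rx":0,"ry":0,"rz":0},{"hand":64,"dx":0,"dy":0,"dz":0,"rx":0,"ry":0,"rz":0}]'
python3 wr.py w20;python3 - <<'E'
from parts import *
d=load("pics/w20.npz");W=cloud(d,d["T"]);part(W,(561,341),11,34);part(W,(561,341),28,18)
E
python3 plan.py 561 341 15 83.3 -5
```

```text
clock: 14.28
position: [562.3, 335.3, 107.3]
ee_rot: [0.747, 0.663, -0.026, -0.032]
contact_force: [-0.7, 0.0, 1.2]
gripper_width: 64.3
table 0.8 top 11.6 ctr [562.7 344.5  33.8] bins 30
table 0.8 top 28.4 ctr [562.6 344.5  17.8] bins 30
clk 14.33 p [562.6 335.6 108.7] d_tool [ 4.8  5.3 93.6] d_target [ 5.2  5.9 93.6] rot [ 0.0065 -0.0047 -0.0021] w 63.6 F [ 1.  -0.9  0.9] q [ 0.75  0.56  0.01 -0.07 -1.07 -2.41]
```

View pics/w20.png

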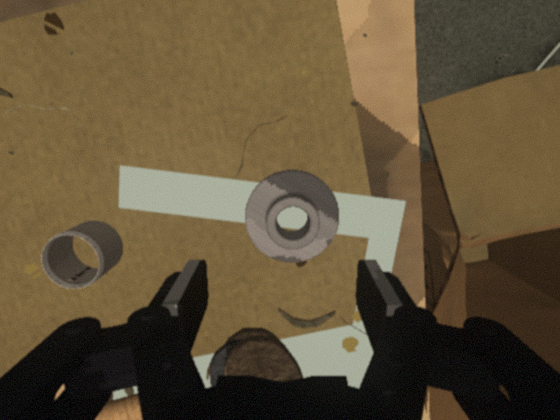

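```bash
python3 -m jog '[{"hand":56,"dx":8.5,"dy":6.2,"dz":30,"rx":0.005,"ry":-0.003,"rz":0},{"hand":50,"dx":0,"dy":0,"dz":32,"rx":0,"ry":0,"rz":0},{"hand":50,"dx":0,"dy":0,"dz":10,"rx":0,"ry":0,"rz":0},{"hand":50,"dx":0,"dy":0,"dz":0,"rx":0,"ry":0,"rz":0},{"hand":50,"dx":0,"dy":0,"dz":0,"rx":0,"ry":0,"rz":0}]'
python3 wr.py w21;python3 plan.py 562.6 344.5 15 83.3 -5;python3 - <<'E'
from parts import *
d=load("pics/w21.npz");W=cloud(d,d["T"]);part(W,(561,343),11,34);part(W,(561,343),28,18)
W=cloud(d,d["T_tool_cam"])
for (u0,u1) in((150,225),(335,400)):
    w=W[255:400,u0:u1].reshape(-1,3);w=w[(np.abs(w[:,0])>20)&(np.abs(w[:,0])<60)&(np.abs(w[:,1])<25)&(w[:,2]<-3)]
    print(np.nanpercentile(w[:,2],[50,90,98,100]).round(1))
E
```

```text
clock: 14.75
position: [564.0, 344.5, 37.3]
ee_rot: [0.747, 0.663, -0.028, -0.032]
contact_force: [0.6, -0.3, 1.0]
gripper_width: 49.8
clk 14.8 p [564.6 345.   38.3] d_tool [-0.9  0.  23.3] d_target [-0.8  0.1 23.3] rot [ 0.0036 -0.0035 -0.0011] w 49.8 F [-0.1 -0.2 -0.2] q [ 0.76  0.65 -0.03 -0.08 -0.94 -2.4 ]
table 0.8 top 11.6 ctr [562.5 344.6  33.8] bins 30
table 0.8 top 28.4 ctr [562.4 344.5  17.9] bins 30
[-50.9 -18.9  -9.3  -3.1]
[-50.8 -18.4  -9.1  -3.3]
```

View pics/w21.png

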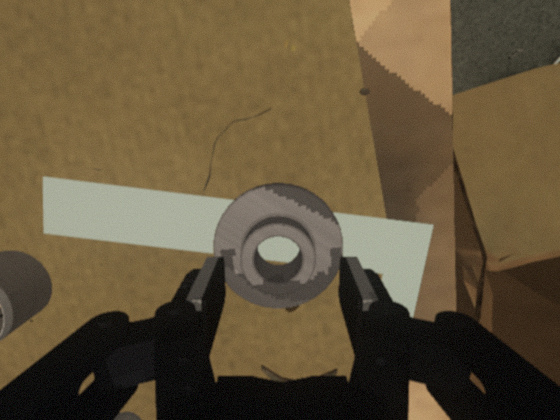

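```bash
python3 -m jog '[{"hand":50,"dx":-0.8,"dy":0,"dz":12,"rx":0.003,"ry":-0.003,"rz":0},{"hand":50,"dx":0,"dy":0,"dz":9.5,"rx":0,"ry":0,"rz":0},{"hand":50,"dx":0,"dy":0,"dz":0,"rx":0,"ry":0,"rz":0},{"hand":50,"dx":0,"dy":0,"dz":0,"rx":0,"ry":0,"rz":0}]'
python3 wr.py w22;python3 plan.py 562.6 344.5 17 83.3 -5; python3 held.py w22 -25 2 18 12
```

```text
clock: 15.13
position: [561.0, 343.6, 13.6]
ee_rot: [0.747, 0.663, -0.031, -0.033]
contact_force: [0.1, -1.3, -0.2]
gripper_width: 50.0
clk 15.18 p [561.4 343.9  14.1] d_tool [ 0.8  0.9 -3. ] d_target [ 0.8  0.9 -3. ] rot [-0.0027  0.0022 -0.0017] w 50.0 F [ 0.4  0.5 -0.3] q [ 0.76  0.68 -0.05 -0.09 -0.91 -2.4 ]
N 2391 n [0.001 0.094 0.996] top z at ctr -14.9 outer [ 0.8 -0.2 17.6] inner [ 1.  -0.3 11.4]
```

View pics/w22.png

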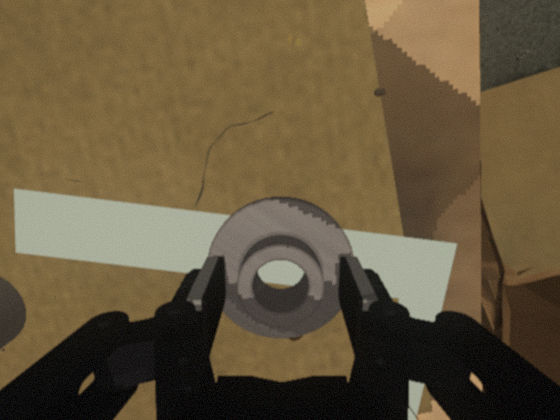

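Hub top is at tool z −14.9, so the flange is just 2 mm past the tips. I'll raise 1.5 mm and close.

```bash
python3 -m jog '[{"hand":50,"dx":0,"dy":0,"dz":-1.5,"rx":0,"ry":0,"rz":0},{"hand":36,"dx":0,"dy":0,"dz":0,"rx":0,"ry":0,"rz":0},{"hand":25,"dx":0,"dy":0,"dz":0,"rx":0,"ry":0,"rz":0},{"hand":25,"dx":0,"dy":0,"dz":0,"rx":0,"ry":0,"rz":0},{"hand":25,"dx":0,"dy":0,"dz":0,"rx":0,"ry":0,"rz":0}]'
python3 -m jog '[{"hand":25,"dx":0,"dy":0,"dz":0,"rx":0,"ry":0,"rz":0},{"hand":25,"dx":0,"dy":0,"dz":-20,"rx":0,"ry":0,"rz":0},{"hand":25,"dx":0,"dy":0,"dz":-35,"rx":0,"ry":0,"rz":0},{"hand":25,"dx":0,"dy":0,"dz":-40,"rx":0,"ry":0,"rz":0},{"hand":25,"dx":0,"dy":0,"dz":-40,"rx":0,"ry":0,"rz":0}]'
python3 wr.py w23;python3 held.py w23 -25 -8 18 12;python3 plan.py 455 -14 216 83.3 17.55
```

```text
clock: 15.6
position: [562.1, 344.3, 16.8]
ee_rot: [0.747, 0.663, -0.03, -0.033]
contact_force: [-0.2, 0.3, 3.7]
gripper_width: 33.3
clock: 16.02
position: [572.5, 342.0, 149.5]
ee_rot: [0.747, 0.663, -0.033, -0.033]
contact_force: [0.3, 0.7, -0.8]
gripper_width: 33.1
N 2233 n [-0.006  0.097  0.995] top z at ctr -11.6 outer [ 1.  -0.9 17.6] inner [ 1.6 -0.8 11.5]
clk 16.07 p [577.9 344.4 160.6] d_tool [-370.   -84.4  -51.3] d_target [-370.3  -59.8  -77.1] rot [-0.3842 -0.0061 -0.001 ] w 33.3 F [3.5 1.2 7.5] q [ 0.75  0.55  0.11 -0.07 -1.19 -2.41]
```

View pics/w23.png

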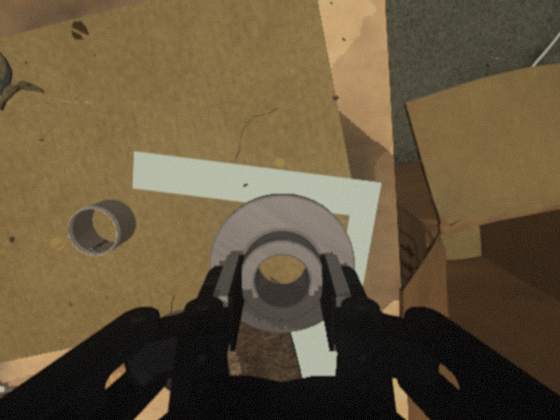

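```bash
python3 -m jog '[{"hand":25,"dx":-34,"dy":-8,"dz":-14,"rx":0,"ry":0,"rz":0},{"hand":25,"dx":-34,"dy":-8,"dz":-14,"rx":0,"ry":0,"rz":0},{"hand":25,"dx":-37,"dy":-8,"dz":-10,"rx":0,"ry":0,"rz":0},{"hand":25,"dx":-37,"dy":-8,"dz":-8,"rx":0,"ry":0,"rz":0},{"hand":25,"dx":-38,"dy":-8,"dz":-8,"rx":0,"ry":0,"rz":0}]'
python3 -m jog '[{"hand":25,"dx":-38,"dy":-8,"dz":0,"rx":-0.096,"ry":0,"rz":0},{"hand":25,"dx":-38,"dy":-8,"dz":0,"rx":-0.096,"ry":0,"rz":0},{"hand":25,"dx":-38,"dy":-8,"dz":0,"rx":-0.096,"ry":0,"rz":0},{"hand":25,"dx":-38,"dy":0,"dz":0,"rx":-0.096,"ry":0,"rz":0},{"hand":25,"dx":-38,"dy":0,"dz":0,"rx":0,"ry":0,"rz":0}]'
python3 -m jog '[{"hand":25,"dx":0,"dy":0,"dz":0,"rx":0,"ry":0,"rz":0}]'
python3 plan.py 469 -16 182 83.3 17.55
```

```text
clock: 16.48
position: [516.1, 166.8, 207.1]
ee_rot: [0.747, 0.663, -0.031, -0.033]
contact_force: [-0.0, -0.9, -1.2]
gripper_width: 33.0
clock: 16.9
position: [460.3, -22.2, 201.4]
ee_rot: [0.74, 0.658, 0.09, 0.108]
contact_force: [-0.8, -1.5, -4.0]
gripper_width: 33.5
clock: 16.98
position: [464.4, -23.5, 204.6]
ee_rot: [0.742, 0.655, 0.092, 0.108]
contact_force: [0.6, 1.0, -1.4]
gripper_width: 33.3
clk 16.98 p [464.4 -23.5 204.6] d_tool [ 8.1 -2.9 22.7] d_target [ 8.  -3.3 22.6] rot [-0.0205  0.007  -0.0066] w 33.3 F [ 0.6  1.  -1.4] q [ 0.39 -0.01 -0.68  0.24 -0.66 -2.25]
```

```bash
python3 -m jog '[{"hand":25,"dx":4,"dy":-1.5,"dz":11,"rx":-0.018,"ry":0.006,"rz":-0.006},{"hand":25,"dx":4,"dy":-1.5,"dz":11,"rx":0,"ry":0,"rz":0},{"hand":25,"dx":0,"dy":0,"dz":0,"rx":0,"ry":0,"rz":0},{"hand":25,"dx":0,"dy":0,"dz":0,"rx":0,"ry":0,"rz":0}]'
python3 bore2.py w24 1; python3 held.py w24 -25 -8 18 12;python3 plan.py 501.4 -18.4 106.4 83.3 17.55
```

```text
clock: 17.32
position: [475.1, -10.3, 185.2]
ee_rot: [0.737, 0.659, 0.103, 0.115]
contact_force: [-0.4, 0.3, -2.2]
gripper_width: 33.0
outer 33 tool [-5.24  1.71 83.29] world [501.4 -18.4 106.4]
inner 26 tool [-5.04  1.88 83.28] world [501.6 -18.3 106.5]
n tool [ 0.0029 -0.0844 -0.9964] n world [-0.3813  0.0447  0.9234] N 6674
N 2208 n [0.006 0.088 0.996] top z at ctr -11.5 outer [ 1.  -0.7 17.6] inner [ 1.6 -0.7 11.5]
clk 17.37 p [475.8 -10.  185.9] d_tool [-5.6  0.8 83.8] d_target [-5.3  1.2 83.8] rot [ 0.0047 -0.0033  0.0051] w 33.3 F [ 0.  -0.6 -0.6] q [ 0.41  0.03 -0.73  0.29 -0.56 -2.31]
```

View pics/w24.png

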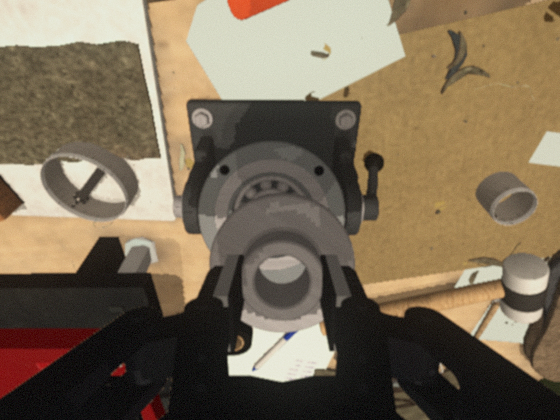

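```bash
python3 -m jog '[{"hand":25,"dx":-3.5,"dy":-3,"dz":20,"rx":0.004,"ry":-0.003,"rz":0},{"hand":25,"dx":-3,"dy":0,"dz":20,"rx":0,"ry":0,"rz":0},{"hand":25,"dx":0,"dy":1.7,"dz":12,"rx":0,"ry":0,"rz":0},{"hand":25,"dx":0,"dy":0,"dz":0,"rx":0,"ry":0,"rz":0},{"hand":25,"dx":0,"dy":0,"dz":0,"rx":0,"ry":0,"rz":0}]'
python3 bore2.py w25 1; python3 held.py w25 -25 -8 18 12;python3 plan.py 501.4 -18.4 106.4 83.3 17.55
```

```text
clock: 17.78
position: [490.0, -18.1, 136.3]
ee_rot: [0.737, 0.659, 0.102, 0.115]
contact_force: [-0.8, 0.2, -1.9]
gripper_width: 33.3
outer 32 tool [ 0.87  1.69 32.03] world [501.3 -18.5 106.3]
inner 12 tool [ 0.63  0.63 32.12] world [500.3 -18.7 105.9]
n tool [ 9.000e-04 -8.520e-02 -9.964e-01] n world [-0.3802  0.045   0.9238] N 8747
N 2277 n [0.    0.082 0.997] top z at ctr -11.4 outer [ 1.  -0.6 17.7] inner [ 1.6 -0.7 11.5]
clk 17.83 p [490.3 -17.8 137. ] d_tool [ 0.7  1.3 32.6] d_target [ 0.7  1.3 32.5] rot [ 0.0028 -0.001   0.005 ] w 33.1 F [ 0.1  0.7 -1.1] q [ 0.36  0.12 -0.79  0.37 -0.4  -2.37]
```

View pics/w25.png

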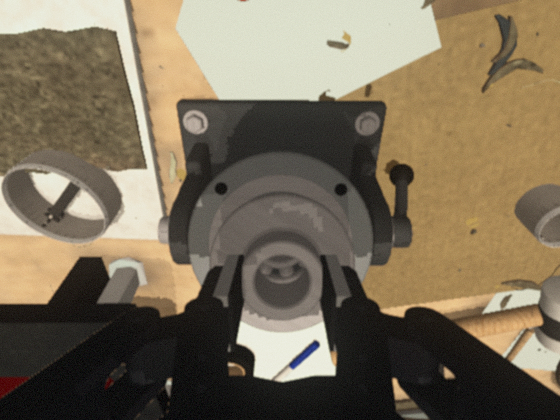

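```bash
python3 -m jog '[{"hand":25,"dx":-0.4,"dy":-1.3,"dz":3,"rx":0,"ry":0,"rz":0},{"hand":25,"dx":0,"dy":0.5,"dz":6,"rx":0,"ry":0,"rz":0},{"hand":25,"dx":0,"dy":0.4,"dz":4,"rx":0,"ry":0,"rz":0},{"hand":25,"dx":0,"dy":0.2,"dz":2.5,"rx":0,"ry":0,"rz":0},{"hand":25,"dx":0,"dy":0,"dz":0,"rx":0,"ry":0,"rz":0}]'
python3 bore2.py w26 1; python3 held.py w26 -25 -8 18 12;python3 plan.py 501.4 -18.4 106.4 83.3 17.55
```

```text
clock: 18.25
position: [493.9, -19.2, 120.9]
ee_rot: [0.737, 0.659, 0.101, 0.115]
contact_force: [0.5, 0.2, -2.2]
gripper_width: 33.1
outer 40 tool [ 1.52  2.49 16.09] world [501.3 -18.5 106.3]
n tool [ 2.000e-04 -8.590e-02 -9.963e-01] n world [-0.3805  0.0444  0.9237] N 11007
N 2190 n [0.008 0.083 0.997] top z at ctr -11.4 outer [ 1.  -0.6 17.7] inner [ 1.7 -0.7 11.5]
clk 18.3 p [494.  -19.2 121.1] d_tool [ 1.6  2.5 16.2] d_target [ 1.6  2.5 16.2] rot [ 0.0011 -0.0003  0.0049] w 33.2 F [ 0.  -0.  -1.6] q [ 0.35  0.16 -0.82  0.41 -0.34 -2.4 ]
```

View pics/w26.png

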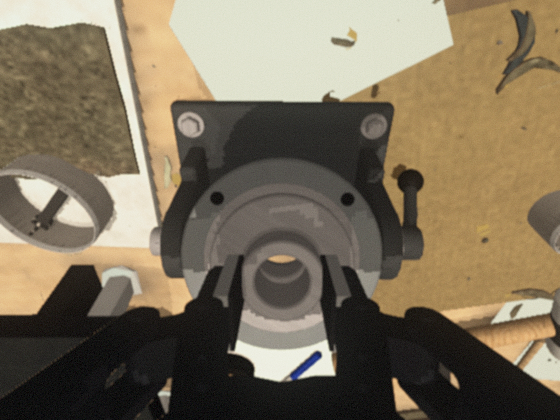

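```bash
python3 -m jog '[{"hand":25,"dx":0.2,"dy":0.7,"dz":0.5,"rx":0,"ry":0,"rz":0},{"hand":25,"dx":0,"dy":0.2,"dz":1.5,"rx":0,"ry":0,"rz":0},{"hand":25,"dx":0,"dy":0.1,"dz":1.5,"rx":0,"ry":0,"rz":0},{"hand":25,"dx":0,"dy":0,"dz":0,"rx":0,"ry":0,"rz":0},{"hand":25,"dx":0,"dy":0,"dz":0,"rx":0,"ry":0,"rz":0}]'
python3 bore2.py w27 1; python3 held.py w27 -25 -8 18 12;python3 plan.py 501.4 -18.4 106.4 83.3 17.55
```

```text
clock: 18.72
position: [496.1, -19.1, 118.3]
ee_rot: [0.737, 0.659, 0.102, 0.115]
contact_force: [0.3, 0.4, -1.7]
gripper_width: 33.4
outer 40 tool [ 1.13  1.14 13.01] world [501.2 -18.5 106.3]
n tool [ 0.0011 -0.0859 -0.9963] n world [-0.3811  0.045   0.9234] N 11984
N 2249 n [-0.     0.085  0.996] top z at ctr -11.4 outer [ 1.  -0.6 17.7] inner [ 1.6 -0.7 11.5]
clk 18.77 p [496.2 -19.1 118.4] d_tool [ 1.2  1.2 13. ] d_target [ 1.3  1.3 13. ] rot [ 0.0018 -0.0007  0.0049] w 33.3 F [-0.7  0.2 -1.8] q [ 0.34  0.16 -0.82  0.42 -0.33 -2.41]
```

View pics/w27.png

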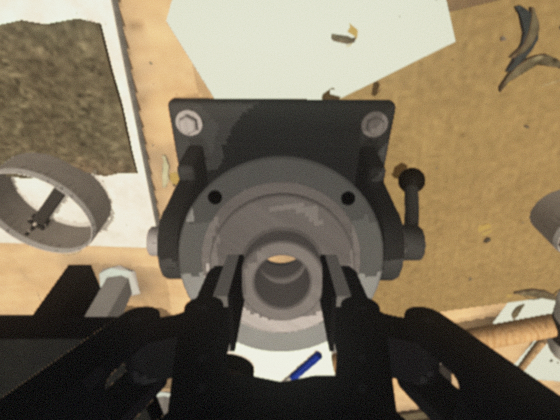

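```bash
python3 -m jog '[{"hand":25,"dx":0,"dy":-0.2,"dz":0.5,"rx":0,"ry":0,"rz":0},{"hand":25,"dx":0,"dy":0.1,"dz":0.5,"rx":0,"ry":0,"rz":0},{"hand":25,"dx":0,"dy":0,"dz":0,"rx":0,"ry":0,"rz":0}]'
python3 -m jog '[{"hand":25,"dx":0,"dy":0.1,"dz":0.7,"rx":0,"ry":0,"rz":0},{"hand":25,"dx":0,"dy":0,"dz":0,"rx":0,"ry":0,"rz":0}]'
python3 plan.py 501.4 -18.4 106.4 83.3 17.55
```

```text
clock: 19.02
position: [496.5, -19.1, 117.8]
ee_rot: [0.737, 0.659, 0.102, 0.115]
contact_force: [-2.4, 0.4, 1.1]
gripper_width: 33.3
clock: 19.18
position: [496.7, -19.2, 117.8]
ee_rot: [0.737, 0.659, 0.102, 0.115]
contact_force: [-6.2, 2.2, 8.6]
gripper_width: 33.3
clk 19.18 p [496.7 -19.2 117.8] d_tool [ 1.3  0.9 12.3] d_target [ 1.3  0.9 12.3] rot [ 0.003  -0.0005  0.005 ] w 33.3 F [-6.2  2.2  8.6] q [ 0.34  0.17 -0.83  0.43 -0.33 -2.42]
```

Contact along the axis at about 11 N, so the flange is on the face. Release and look.

```bash
python3 -m jog '[{"hand":46,"dx":0,"dy":0,"dz":0,"rx":0,"ry":0,"rz":0},{"hand":46,"dx":0,"dy":0,"dz":0,"rx":0,"ry":0,"rz":0},{"hand":50,"dx":0,"dy":0,"dz":0,"rx":0,"ry":0,"rz":0},{"hand":50,"dx":0,"dy":0,"dz":0,"rx":0,"ry":0,"rz":0}]'
python3 -m jog '[{"hand":50,"dx":0,"dy":-1,"dz":-15,"rx":0,"ry":0,"rz":0},{"hand":50,"dx":0,"dy":-2,"dz":-30,"rx":0,"ry":0,"rz":0},{"hand":50,"dx":0,"dy":-2,"dz":-30,"rx":0,"ry":0,"rz":0},{"hand":50,"dx":0,"dy":0,"dz":-20,"rx":0,"ry":0,"rz":0},{"hand":50,"dx":0,"dy":0,"dz":0,"rx":0,"ry":0,"rz":0}]'
python3 wr.py w28
python3 - <<'E'
from bore2 import *
d=load("pics/w28.npz");n,o=bore(d,d["T"]);C=o[0]
W=cloud(d,d["T_tool_cam"]).reshape(-1,3);W=W[np.isfinite(W[:,0])]
h=(W-C)@n;v=W-C-np.outer(h,n);r=np.linalg.norm(v,axis=1)
for lo,hi,hh,R in((20,33,7,34),(10,18,24,18)):
    s=(r<R+4)&(np.abs(h-hh)<2.5)
    q=W[s];c=np.median(q,0);m=np.linalg.svd(q-q.mean(0),full_matrices=False)[2][2]
    P=q-C;P=P-np.outer(P@n,n);x=np.cross([0,1,0],n);x/=np.linalg.norm(x);y=np.cross(n,x);P=np.stack([P@x,P@y],1);ctr=P.mean(0)
    for _ in range(5):
        rr=np.hypot(*(P-ctr).T);b=((np.arctan2(*(P-ctr).T)+np.pi)/(2*np.pi)*36).astype(int)
        e=np.array([P[np.where(b==k)[0][np.argmax(rr[b==k])]] for k in range(36) if (b==k).sum()>2])
        ctr=least_squares(lambda z:np.hypot(*(e-z).T)-R+.2,ctr,loss="soft_l1",f_scale=.4).x
    print("h",h[s].mean().round(2),"expected",hh,"N",s.sum(),"angle",np.degrees(np.arccos(min(1,abs(m@n)))).round(2),"offset",ctr.round(2))
E
python3 plan.py 501.4 -18.4 106.4 83.3 17.55
python3 -c "
from bench import arm;import cv2
d=arm.get_image('side');im=cv2.cvtColor(d['img'],cv2.COLOR_RGB2BGR)
cv2.imwrite('pics/side28.png',im)
"
```

```text
clock: 19.52
position: [496.9, -19.0, 116.8]
ee_rot: [0.737, 0.659, 0.102, 0.115]
contact_force: [0.2, 0.3, -0.1]
gripper_width: 50.2
clock: 19.93
position: [465.2, -14.1, 210.5]
ee_rot: [0.736, 0.658, 0.107, 0.116]
contact_force: [-0.1, -0.3, 0.5]
gripper_width: 50.2
outer 48 tool [ -0.64   2.32 110.34] world [501.5 -18.4 106.4]
n tool [ 0.0059 -0.0763 -0.9971] n world [-0.3806  0.0449  0.9237] N 6300
h 6.97 expected 7 N 4445 angle 0.05 offset [-0.36 -1.29]
h 23.78 expected 24 N 1274 angle 0.1 offset [-0.36 -1.4 ]
clk 19.98 p [464.4 -14.5 208.3] d_tool [1.000e-01 4.000e+00 1.084e+02] d_target [  0.5   4.8 108.4] rot [ 0.0072 -0.0038  0.0047] w 49.6 F [ 0.4  0.2 -0.3] q [ 0.41 -0.02 -0.71  0.26 -0.63 -2.29]
```

View pics/w28.png

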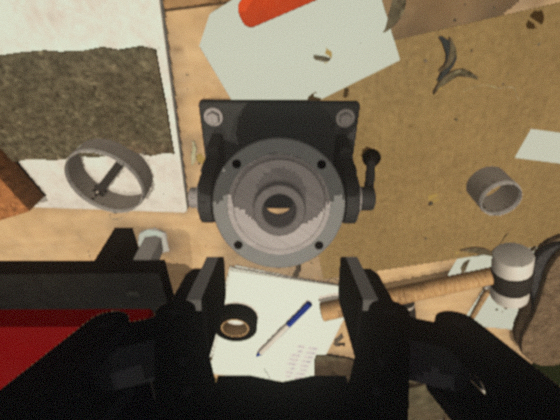

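View pics/side28.png

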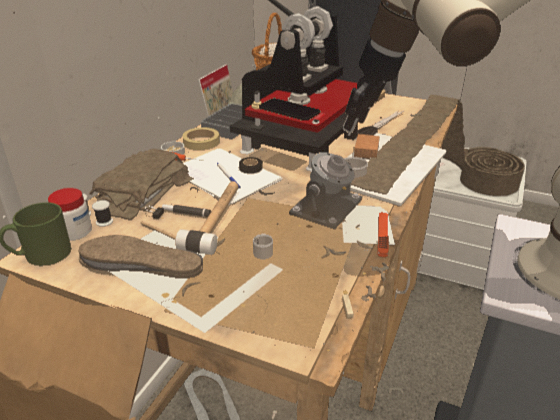

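The cover sits flush on the face at (277,206), the hand is clear above it, and the die is still at (263,246). Hand in.

```bash
python3 -m jog '[{"hand":50,"dx":0,"dy":0,"dz":-15,"rx":0,"ry":0,"rz":0},{"hand":50,"dx":0,"dy":0,"dz":0,"rx":0,"ry":0,"rz":0},{"hand":50,"dx":0,"dy":0,"dz":0,"rx":0,"ry":0,"rz":0}]'
python3 -c "
from bench import arm
print(arm.job_done())"
```

```text
clock: 20.28
position: [458.8, -14.8, 219.3]
ee_rot: [0.737, 0.659, 0.102, 0.115]
contact_force: [-0.5, -0.1, -0.7]
gripper_width: 49.8
the job is handed in; nothing more can be done
None
```

I fitted the spacer, the bearing and then the cover into the tilted bore and handed the job in at 20.3 s. No verdict came back, so the measurements below are my only evidence.

| Part | Height along the bore, measured | Expected | Square to the bore |
|---|---|---|---|
| Spacer, top face | 23.6 mm below the mouth | 23.5 mm | 0.2° |
| Bearing, top face | about 5.8 mm below the mouth | 5.5 mm | 0.1° |
| Cover, flange top | 7.0 mm above the face | 7 mm | 0.05° |
| Cover, hub top | 23.8 mm above the face | 24 mm | 0.1° |

- **Centring:** the cover lies 1.3–1.5 mm off the bore axis. That is about the spigot's own play and inside the 3 mm limit. I did not measure the centring of the spacer or bearing once they were home.
- **Housing and die:** the wrist camera put the mouth in the same place to within about 0.3 mm from first to last. In the side picture the die looks where it stood at the start.
- **Force:** the highest contact force I read was about 11 N, when I set the cover down. The hand was clear of everything at the end.
- **Wrist limit:** with the hand square to the bore, joint 5 would have reached its limit. I put the spacer in about 4° off square, and gripped the bearing and cover with the hand tilted 5° to make up for it.
- **Disagreements:** the fixed cameras placed the mouth 1–3 mm away from where the wrist camera did, so I aligned each part from wrist-camera measurements. Arm position readings also shifted a few millimetres just after fast moves, so I let it settle before measuring.

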